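# Run the receiving horn round the antenna arc to its set stop

### The job

Put the receiver carriage onto the free end of the curved guide rod, its brass horn facing the antenna in the middle, and slide it round the bend until it rests upright against the stop collar with the red switch button pressed in, then let go. The springy glass-fibre rod sits a little turned in its clamp and the stop has been set somewhere round the bend for today's test, so go by feel and keep your push on the rod and the stop under about 15 N. Leave the antenna and the other things on the bench where they are.

Things in the scene. Friction and masses are not known exactly. Their poses are not given: they have to be found in the camera images.
- stand: Grey base plate (205 x 215 x 12 mm) of the antenna arc rig, fixed to the bench; origin on the bench under the arc centre. It carries a level, round yellow guide rod (10 mm diameter, axis 95 mm above the bench). In this frame the rod nominally runs, in mm: free tip (50, 130), straight along -x to (0, 130), quarter circle about the origin to (-130, 0), straight to its clamp at (-130, -42).
- rod_tip (a point): Nominal place of the rod's free tip (last 15 mm tapered to 4 mm diameter), on the rod axis; axes as stand, so the rod runs from here along -x. Because the rod sits turned in its clamp, the real tip is up to 9 mm to either side (along y, and as much along x). Held only at the clamp, the rod springs: pushed sideways the tip gives about 0.3 mm per newton.
- arc_centre (a point): Nominal centre of the rod's quarter-circle bend (radius 130 mm), at rod height; axes as stand. An orange stop collar (30 mm diameter) is clamped on the bend, its middle set 50 to 86 degrees round, counting from 0 at (0, 130) to 90 at (-130, 0) mm; its place is not given. The carriage meets its black rubber buffer 12 mm before that middle; the buffer gives 3 mm (3 N per mm), then is hard.
- rod_clamp (a point): Where the rod ends, at rod height, in its aluminium clamp (30 mm square, top 111 mm above the bench) on a 24 mm post; axes as stand. About this vertical axis the whole rod, bend and stop sit turned by an unknown angle of up to 0.05 rad either way from nominal.
- carriage_bore (a point): Middle of the bore of the loose carriage (0.22 to 0.42 kg, 125 mm tall, standing on its foot 56 mm below this point). Axes: x along the bore, the way it must travel to the stop; y the way the horn looks; z up. White bushing 28 mm long, 34 mm outside, bore 13 mm. Below it an aluminium box, 46 (x) x 44 (y) x 36 mm high, makes it hang upright. A connector sticks out 42 mm to -y.
- carriage_grip (a point): Middle of the carriage's blue grip fin, 43 mm above the bore axis; axes as carriage_bore. Fin 28 mm along x, 14 mm thick along y, 52 mm high (its top is 25 mm above, the white bushing's top 26 mm below this point).
- horn_mouth (a point): Middle of the brass horn's mouth: 54 mm along y and 36 mm below the bore axis; axes as carriage_bore.
- switch (a joint): Travel of the red switch button (4 mm diameter) on the stop collar, beside the rod on the side towards the arc centre, pointing to the rod's free end, so that the carriage's bushing meets it: 0 = out, sticking out 6 mm beyond the rubber buffer; 0.006 = fully in, level with the buffer's face. Its spring is light, up to 0.5 N.
- patch_antenna: Antenna under test: green board 50 x 54 mm with a copper patch, on a black foot 34 mm square, standing loose on the turntable, 63 mm tall. Origin under its foot.
- screwdriver: Red-handled screwdriver, 170 mm long, lying on the bench.
- spanner: Steel spanner, 140 mm long, lying on the bench.
- spare_collar: Spare orange collar, 30 mm diameter, 16 mm high, lying on the bench; not to be used.
- connector_jar: Small clear jar with a blue lid, 52 mm diameter, 60 mm tall.
- breadboard: White breadboard, 166 x 56 x 9 mm, lying on the bench.
- mug: White mug, 82 mm diameter, 95 mm tall.

How it is judged:
By the outcome, as a careful person would: the job done as asked, in the order asked, and still so for the second after the job is handed in, with the robot touching nothing.
It also fails if it takes over 72 s, if anything falls off the work surface, if the arm or the gripper's body presses on something with over 40 N, if the wrist force passes 120 N, or if a joint passes its speed limit or range.

### The arm

A 7-joint arm with a two-finger parallel gripper is mounted at the origin on the work surface. World frame = base frame: x ahead of the robot, y to its left, z up, the work surface at z = 0. Lengths are in m, angles in rad, forces in N, time in s.
With the tool pointing down it reaches from about 0.425 to 0.95 m from the base axis. Payload 4.7 kg.
Tool frame: the origin (TCP) lies at the very end of the fingers, on their centre line; the grasp point (between the pads) lies 19 mm behind it; z points along the fingers, y is the direction in which the jaws open and shut (so a half turn about z gives the same grasp; the last joint's range is limited). The gripper opens to 87 mm and grips with 3 to 60 N. Pads are 19 mm wide; open, the fingers measure 117 mm over their backs; the gripper's body (75 mm by 190 mm) begins 51 mm behind the grasp point.
Start: joints at [1.288, 0.469, -0.049, 1.532, 0.024, 1.141, -0.082], TCP at [0.17, -0.653, 0.223] pointing down, gripper open.
Joint ranges: [-2.59, 2.59], [-0.33, 1.99], [-1.39, 1.29], [0.1, 2.45], [-1.04, 4.18], [0.21, 1.99], [-2.66, 2.66]. Speed limits (rad/s): [2.57, 2.57, 3.14, 3.14, 3.14, 3.14, 3.14].

### API

Orientations are given as a unit quaternion [x, y, z, w].
In Python, from plant import robot gives the robot as it stands. The module is installed in compiled form; this text tells all that it offers.
- The arm moves only by the shell command python3 -m creep 'ROWS' [FORCE]. ROWS is JSON, a list that holds one entry, the list of rows, each a list of 7 numbers: the turn, a rotation vector about the tool's x, y, z scaled (see below), then the shift along the tool's x, y, z scaled (see below), then the closure, from 0 (fully open) to 1 (shut). In form: [[[ax, ay, az, dx, dy, dz, claw], ...]]. A call has exactly 8 rows; each row shifts and turns the commanded pose from where the row before left it, along the tool's axes as they then stand; what a row does not reach is not made up. The controller multiplies each number of a shift by 0.2 m and each number of a turn by 0.1 rad. A row lasts 1/12 s, in which the tool goes at most 41.7 mm and 7.16 degrees, less where a joint would pass 70% of its speed; a pose out of reach is approached as far as the arm can. A call with a number of a shift or a turn outside -1 to 1 is refused whole. A call with a gripper value outside its range is refused whole. The fingers move at their own pace and stop on an object; FORCE is the grip in N (left out, the last holds). Time passes only in rows, so rows that do not move let the fingers close, or fill a call up. It gives the time, the measured TCP pose, the force and the opening at its end, in the units of the state.
- robot.read_state(): the state, without advancing time (a new reading comes with each control period).
- robot.read_camera(name): name is "scene" or "top" or "wrist"; returns a dict with "pixels" (384x512x3 uint8, red, green, blue), "fx", "fy", "cx", "cy" (pixels), "eye" and "rotation" of the camera in the world. Camera axes: x right, y down, z forward; pixel columns grow to the right and rows downward; lengths in m; the calibration is good to about 2 mm. The wrist camera is an equidistant fisheye: a pixel r from the principal point sees the ray r / f radians off the axis. A picture is of the moment at which its call begins. There is no depth.
- robot.sign_off(): hands the job in, once; it reports no verdict.
The state is a dict: "time": time; "qpos": joint angles; "joint_velocities": joint speeds; "joint_efforts": joint torques, N m; "tool_pos": TCP position; "ee_rot": TCP orientation; "ft_force": force on the tool from outside, world axes, zero at the start; "torque": the same for the moment, N m; "grip_width": opening from 0.0 (shut) to 1.0 (fully open).
Only numpy, scipy, OpenCV 4.12 (cv2) and the standard library are available. Lean on these libraries where they do the work, as an engineer would, in place of code of your own. Each camera call takes 0.05 s, during which the arm holds its last target. There are 200 camera calls.

## Working session

There is one attempt and no reset: what is moved stays moved. The work goes in short steps, Python scripts to look and compute and a shell command to move; the robot and the scene stay as the last step left them, time stands still between calls to the robot, and variables do not carry over. Pictures are saved under pics/ and viewed, about 8 in all and at most 12, crops included, and the job is handed in when it is done.

```bash
mkdir -p pics; cat > h.py <<'E'
import numpy as np, cv2
from plant import robot
from scipy.spatial.transform import Rotation as R
def snap(n,f):
    c=robot.read_camera(n); np.savez('pics/'+f+'.npz',**c); cv2.imwrite('pics/'+f+'.png',cv2.cvtColor(c['pixels'],cv2.COLOR_RGB2BGR)); return c
def load(f): return dict(np.load('pics/'+f+'.npz'))
def ray(c,u,v,fish=False):
    x=np.array([(u-c['cx'])/c['fx'],(v-c['cy'])/c['fy'],1.])
    if fish:
        r=np.hypot(x[0],x[1]); x=np.array([x[0]/r*np.sin(r),x[1]/r*np.sin(r),np.cos(r)]) if r>1e-9 else x
    Rm=np.array(c['rotation']); Rm=Rm if Rm.shape==(3,3) else R.from_quat(Rm).as_matrix()
    return np.array(c['eye']),Rm@x
def atz(c,u,v,z,fish=False):
    e,d=ray(c,u,v,fish); return e+d*(z-e[2])/d[2]
def proj(c,p):
    Rm=np.array(c['rotation']); Rm=Rm if Rm.shape==(3,3) else R.from_quat(Rm).as_matrix()
    x=Rm.T@(np.array(p)-c['eye']); return c['cx']+c['fx']*x[0]/x[2],c['cy']+c['fy']*x[1]/x[2]
E
python3 - <<'E'
from h import *
for n in('scene','top'):
    c=snap(n,n+'0'); print(n,c['fx'],c['cx'],c['cy'],c['eye'],c['rotation'])
s=robot.read_state(); print(s)
a=cv2.imread('pics/top0.png'); cv2.imwrite('pics/top0b.png',cv2.resize(a,(800,600),interpolation=cv2.INTER_CUBIC))
a=cv2.imread('pics/scene0.png'); cv2.imwrite('pics/scene0b.png',cv2.resize(a,(800,600),interpolation=cv2.INTER_CUBIC))
E
```

```text
scene 490.13238011539437 253.62355071083363 198.01549929819726 [1.53583615 0.43848369 1.02938016] [ 0.49280654  0.76765959 -0.34287388 -0.22422749]
top 354.43401733951276 258.5465103104832 202.00346285948208 [0.44698725 0.02326934 1.09477898] [ 0.70949558 -0.7023583   0.04123387 -0.04010746]
{'time': 0.1, 'qpos': array([ 1.28808342,  0.46939132, -0.04860836,  1.53356647,  0.02414327,
        1.14098574, -0.08229932]), 'joint_velocities': array([-0.00097846,  0.00010459,  0.00041509, -0.00173836,  0.00187258,
        0.00011096,  0.00105022]), 'joint_efforts': array([ 1.37430350e-03, -5.09170139e+01, -8.11265199e-02, -2.36831439e+01,
       -6.14133803e-02,  3.43953457e-02,  8.42123973e-05]), 'tool_pos': array([ 0.16936596, -0.65285718,  0.22158722]), 'ee_rot': array([ 9.91954023e-01,  1.26595573e-01, -1.57850131e-04, -8.67630272e-04]), 'ft_force': array([ 0.32081977, -0.14627008,  0.17467717]), 'torque': array([ 0.02724378, -0.01310289, -0.0266728 ]), 'grip_width': 0.998984412611709}
```

View pics/top0b.png

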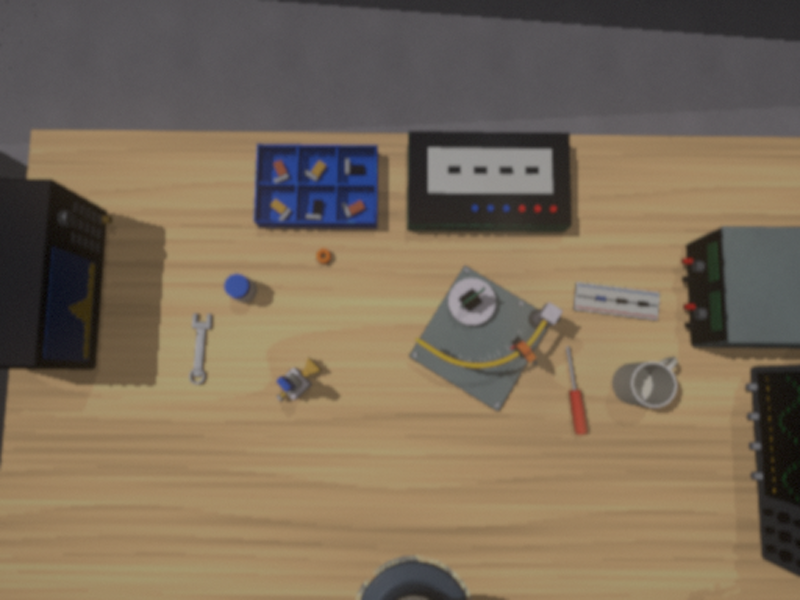

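View pics/scene0b.png

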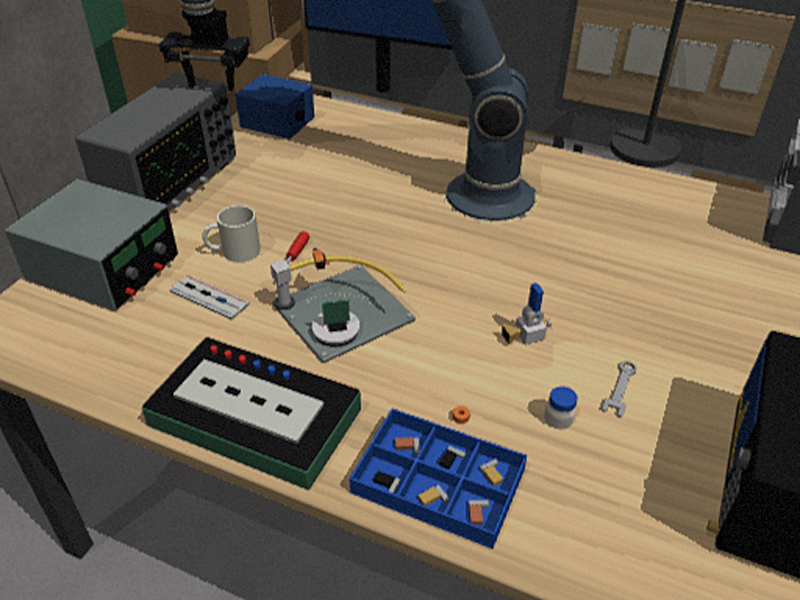

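Top (800×600 scale): carriage at (297,382) with its horn to the upper right. Rod tip is at (418,343), collar (523,350), clamp (551,314), antenna (471,300). I'll zoom in for measurement.

```bash
python3 - <<'E'
from h import *
t=cv2.imread('pics/top0.png'); s=cv2.imread('pics/scene0.png')
def crop(a,x,y,w,h,k): 
    b=cv2.resize(a[y:y+h,x:x+w],None,fx=k,fy=k,interpolation=cv2.INTER_CUBIC)
    for i in range(0,w,10):
        cv2.putText(b,str(x+i),(i*k,8),0,.3,(255,0,255),1); cv2.line(b,(i*k,8),(i*k,14),(255,0,255),1)
    for i in range(10,h,10):
        cv2.putText(b,str(y+i),(0,i*k+4),0,.3,(255,0,255),1); cv2.line(b,(20,i*k),(26,i*k),(255,0,255),1)
    return b
A=np.hstack([crop(t,255,165,115,100,4),crop(t,170,220,48,57,7)[:400,:336]])
B=np.hstack([crop(s,170,150,100,50,4)[:200,:400],crop(s,310,175,50,50,4)[:200]])
B=np.pad(B,((0,0),(0,A.shape[1]-B.shape[1]),(0,0)))
cv2.imwrite('pics/z.png',np.pad(np.vstack([A[:399],B]),((0,0),(0,800-A.shape[1]),(0,0))) if A.shape[1]<800 else np.vstack([A[:399],B]))
E
```

```text
Traceback (most recent call last):
ValueError: all the input array dimensions except for the concatenation axis must match exactly, but along dimension 0, the array at index 0 has size 400 and the array at index 1 has size 399
```

```bash
python3 - <<'E'
from h import *
t=cv2.imread('pics/top0.png'); s=cv2.imread('pics/scene0.png')
def crop(a,x,y,w,h,k): 
    b=cv2.resize(a[y:y+h,x:x+w],None,fx=k,fy=k,interpolation=cv2.INTER_CUBIC)
    for i in range(0,w,10):
        cv2.putText(b,str(x+i),(i*k,8),0,.3,(255,0,255),1); cv2.line(b,(i*k,8),(i*k,14),(255,0,255),1)
    for i in range(10,h,10):
        cv2.putText(b,str(y+i),(0,i*k+4),0,.3,(255,0,255),1); cv2.line(b,(20,i*k),(26,i*k),(255,0,255),1)
    return b
C=np.zeros((600,800,3),np.uint8)
for (x,y),b in (((0,0),crop(t,255,165,115,100,4)),((462,0),crop(t,170,220,48,57,7)),((0,402),crop(s,170,150,100,49,4)),((404,402),crop(s,310,175,50,49,4))):
    h,w=min(b.shape[0],600-y),min(b.shape[1],800-x); C[y:y+h,x:x+w]=b[:h,:w]
cv2.imwrite('pics/z.png',C)
E
```

```text
(no output)
```

View pics/z.png

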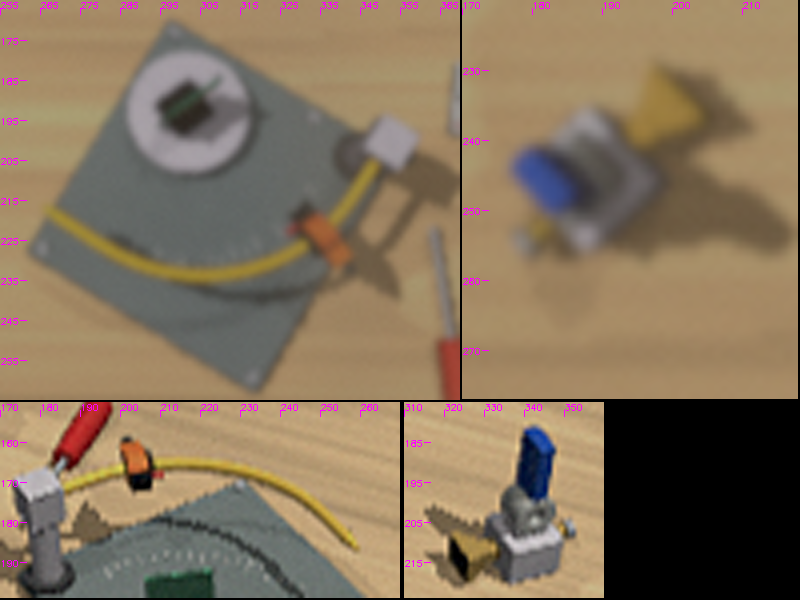

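Zoomed view shows (native px, top): plate corners (296.3,170.5), (262,228), (319.5,262.5). Clamp top is at (352.5,200.2), tip (266.5,217), collar (336.5,224). Carriage box top corners are (188.3,235), (198.3,245.7), (188.3,255.7).

```bash
cat > m1.py <<'E'
from h import *
from scipy.optimize import least_squares
t=load('top0'); s=load('scene0')
pts={'A':(296.3,170.5,.012),'B':(262,228,.012),'C':(319.5,262.5,.012),'clamp':(352.5,200.2,.111),'tip':(266.5,217,.095),'collar':(336.5,224.2,.095),'bt':(188.3,235,.037),'br':(198.3,245.7,.037),'bb':(188.3,255.7,.037),'turntable':(302.8,192.7,.03)}
P={k:atz(t,*v) for k,v in pts.items()}
for k,v in P.items(): print(k,v.round(4))
print('plate sides',np.linalg.norm(P['A']-P['B']),np.linalg.norm(P['C']-P['B']),'box',np.linalg.norm(P['bt']-P['br']),np.linalg.norm(P['bb']-P['br']),'clamp-tip',np.linalg.norm((P['clamp']-P['tip'])[:2]),'nom',np.hypot(180,172))
u=P['C']-P['B'];w=P['A']-P['B'];print('dirs',np.degrees(np.arctan2(u[1],u[0])),np.degrees(np.arctan2(w[1],w[0])))
def tri(a,b):
    (e1,d1),(e2,d2)=ray(t,*a),ray(s,*b); M=np.c_[d1,-d2]; k=np.linalg.lstsq(M,e2-e1,rcond=None)[0]
    return (e1+k[0]*d1+e2+k[1]*d2)/2,np.linalg.norm(e1+k[0]*d1-e2-k[1]*d2)
print('tip',tri((266.5,217),(258.5,186.2))); print('collar',tri((336.5,224.2),(204.5,165)))
print('clamp',tri((352.5,200.2),(180,169.5)))
# yellow rod centreline points in top
hsv=cv2.cvtColor(t['pixels'],cv2.COLOR_RGB2HSV); m=cv2.inRange(hsv,(18,130,70),(32,255,255))
m[:, :263]=0;m[:,350:]=0;m[:200]=0;m[250:]=0
n,l,st,_=cv2.connectedComponentsWithStats(m); i=1+np.argmax(st[1:,4]); v,uu=np.nonzero(l==i); print(st[i])
rp=np.array([atz(t,a,b,.095)[:2] for a,b in zip(uu,v)])
C=P['clamp'][:2]
def path(n=400):
    a=np.linspace(0,np.pi/2,200)
    return np.r_[np.c_[np.linspace(.05,0,60),np.full(60,.13)],np.c_[-.13*np.sin(a),.13*np.cos(a)],np.c_[np.full(50,-.13),np.linspace(0,-.042,50)]]
pp=path()
def res(x):
    c,sn=np.cos(x[2]),np.sin(x[2]); q=(pp-[-.13,-.042])@np.array([[c,sn],[-sn,c]])+x[:2]
    from scipy.spatial import cKDTree
    d=cKDTree(q).query(rp)[0]
    te=(q[0]-rp[np.argmin(uu)])
    return np.r_[d,(x[:2]-C)*5]
for th0 in (-2.6,):
  th0=np.arctan2(*(P['tip']-P['clamp'])[1::-1])-np.arctan2(172,180)
  f=least_squares(res,[*C,th0]); print('rod fit',f.x,np.degrees(f.x[2]),np.sqrt(np.mean(f.fun**2)))
# carriage yaw and fin
hm=cv2.inRange(hsv,(105,120,40),(130,255,255)); hm[:, :175]=0;hm[:,200:]=0;hm[:235]=0;hm[256:]=0
v,uu=np.nonzero(hm); print('blue',uu.min(),uu.max(),v.min(),v.max(),uu.mean(),v.mean())
hs=cv2.cvtColor(s['pixels'],cv2.COLOR_RGB2HSV);bm=cv2.inRange(hs,(105,120,40),(130,255,255));bm[:,:325]=0;bm[:,360:]=0;bm[:170]=0;bm[205:]=0
v2,u2=np.nonzero(bm);print('blue s',u2.min(),u2.max(),v2.min(),v2.max(),u2.mean(),v2.mean()); print('fin',tri((uu.mean(),v.mean()),(u2.mean(),v2.mean())))
b=(P['bt']+P['bb'])/2; print('box centre',b)
E
python3 m1.py
```

```text
A [ 0.6719 -0.0942  0.012 ]
B [0.4925 0.0108 0.012 ]
C [ 0.3903 -0.1635  0.012 ]
clamp [ 0.5685 -0.2405  0.111 ]
tip [ 0.5201 -0.0006  0.095 ]
collar [ 0.5018 -0.1982  0.095 ]
bt [0.4685 0.2299 0.037 ]
br [0.4372 0.1993 0.037 ]
bb [0.4076 0.2279 0.037 ]
turntable [ 0.5999 -0.1118  0.03  ]
plate sides 0.20792340369138018 0.20210091914402276 box 0.043755937531599044 0.04117064236412987 clamp-tip 0.2446683214184087 nom 248.96586111352698
dirs -120.35851865968692 -30.33684814772844
tip (array([ 0.52029702, -0.00069701,  0.09297546]), np.float64(2.4591871818031012e-06))
collar (array([ 0.50081593, -0.19560661,  0.09547967]), np.float64(0.005265328983827043))
clamp (array([ 0.56815724, -0.23964874,  0.11090519]), np.float64(0.001795686585224208))
[266 217  66  19 203]
rod fit [ 0.5685968  -0.24059589  0.98811423] 56.614775000427365 0.002395365290649628
blue 179 185 243 248 181.64 245.56
blue s 339 347 182 199 342.64912280701753 190.0701754385965
fin (array([0.43837897, 0.23354087, 0.09891851]), np.float64(0.0038783674779614193))
box centre [0.43805052 0.22890748 0.037     ]
```

```bash
python3 -m creep '[[[0,0,0,0.174,-0.111,-0.02,0],[0,0,0,0.174,-0.111,-0.02,0],[0,0,0,0.174,-0.111,-0.02,0],[0,0,0,0.174,-0.111,-0.02,0],[0,0,0,0.174,-0.111,-0.02,0],[0,0,0,0.174,-0.111,-0.02,0],[0,0,0,0.174,-0.111,0,0],[0,0,0,0.174,-0.111,0,0]]]' && python3 -m creep '[[[0,0,0,0.174,-0.111,0,0],[0,0,0,0.174,-0.111,0,0],[0,0,0,0.07,-0.19,0,0],[0,0,0,0.07,-0.19,0,0],[0,0,0,0.07,-0.19,0,0],[0,0,0,0.07,-0.19,0,0],[0,0,0,0.07,-0.19,0,0],[0,0,0,0.07,-0.19,0,0]]]' && python3 -m creep '[[[0,0,0,0.07,-0.19,0,0],[0,0,0,0.07,-0.19,0,0],[0,0,0,0.07,-0.19,0,0],[0,0,0,0.07,-0.19,0,0],[0,0,-1,0,0,0,0],[0,0,-1,0,0,0,0],[0,0,-1,0,0,0,0],[0,0,-1,0,0,0,0]]]'
```

```text
time: 0.77
tool_pos: [0.3953, -0.4099, 0.2467]
ee_rot: [0.992, 0.126, 0.0, 0.0]
ft_force: [-0.1, -0.6, -0.9]
grip_width: 0.999
time: 1.43
tool_pos: [0.4741, -0.1074, 0.2464]
ee_rot: [0.992, 0.126, -0.0, 0.0]
ft_force: [1.3, 0.4, -0.6]
grip_width: 0.999
time: 2.1
tool_pos: [0.4904, 0.0522, 0.2462]
ee_rot: [0.946, 0.324, -0.0, -0.0]
ft_force: [-0.7, -0.7, 0.1]
grip_width: 1.007
```

```bash
python3 - <<'E'
from h import *
c=snap('wrist','w1'); print({k:np.round(v,4) for k,v in c.items() if k!='pixels'}); print(robot.read_state()['qpos'].round(3))
a=cv2.imread('pics/w1.png'); cv2.imwrite('pics/w1b.png',cv2.resize(a,(800,600),interpolation=cv2.INTER_CUBIC))
E
```

```text
{'fx': np.float64(297.3186), 'fy': np.float64(297.3186), 'cx': np.float64(254.9863), 'cy': np.float64(195.529), 'eye': array([0.5425, 0.0923, 0.4075]), 'rotation': array([ 0.8915, -0.4361, -0.0537,  0.1106])}
[ 0.284  0.19  -0.541  1.899  0.11   1.082 -1.209]
```

View pics/w1b.png

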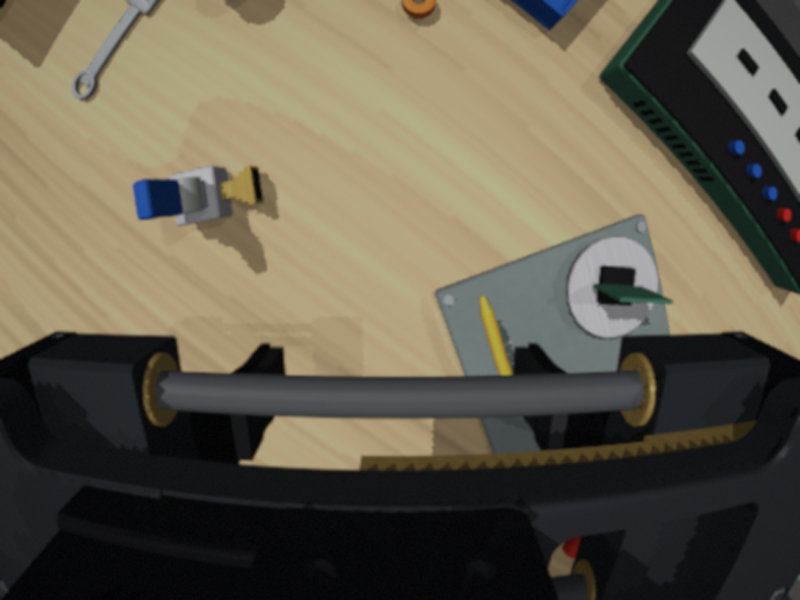

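Wrist view (800 scale): carriage box right edge runs (222,167)–(231,215), box near edge (178,224)–(231,215), and the horn mouth is at about (257,185). Rod tip is at (484,297), plate corner at (437,291).

```bash
python3 - <<'E'
from h import *
c=load('w1'); N=lambda u,v:((u+.5)/1.5625-.5,(v+.5)/1.5625-.5)
g=lambda u,v,z:atz(c,*N(u,v),z,True)
print('tip',g(484,297,.095),'corner',g(437,291,.012))
a,b,d=g(222,167,.037),g(231,215,.037),g(178,224,.037)
for p,q in((a,b),(d,b)): w=q-p; print(np.linalg.norm(w),np.degrees(np.arctan2(w[1],w[0])))
print('horn',g(257,185,.02))
im=c['pixels']; hsv=cv2.cvtColor(im,cv2.COLOR_RGB2HSV)
m=cv2.inRange(hsv,(18,140,60),(32,255,255)); m[:188]=0;m[242:]=0;m[:,:300]=0;m[:,332:]=0
v,u=np.nonzero(m); P=np.array([atz(c,x,y,.095,True)[:2] for x,y in zip(u,v)]); print(len(P))
w=P-P.mean(0); d=np.linalg.svd(w)[2][0]; print('rod mean',P.mean(0),np.degrees(np.arctan2(*d[::-1])),(w@d).min(),(w@d).max(),'resid',(w@np.array([-d[1],d[0]])).std())
k=cv2.resize(im[90:160,70:180],None,fx=7,fy=7,interpolation=cv2.INTER_CUBIC); cv2.imwrite('pics/w1c.png',cv2.cvtColor(k,cv2.COLOR_RGB2BGR))
E
```

```text
tip [0.52213497 0.00073015 0.095     ] corner [0.49516333 0.01278181 0.012     ]
0.04116959434326395 -132.43914111247585
0.0508647067812032 -46.346189349623316
horn [0.47535652 0.1924069  0.02      ]
371
rod mean [ 0.50349051 -0.02588228] -121.80450901401592 -0.03294435568180071 0.030432597457781162 resid 0.0024573816010235853
```

View pics/w1c.png

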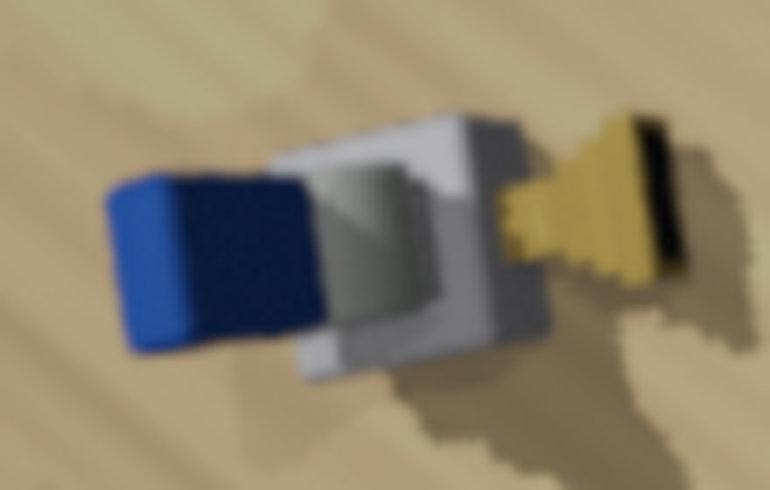

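Clear view: fin top face corners (crop px) are (110,197), (165,173), (192,338), (135,352). Box top corners are (466,113), (493,345), (308,380), (272,156).

```bash
python3 - <<'E'
from h import *
c=load('w1'); g=lambda u,v,z:atz(c,70+(u+.5)/7-.5,90+(v+.5)/7-.5,z,True)
ang=lambda w:np.degrees(np.arctan2(w[1],w[0]))
for z,q in((.124,((110,197),(165,173),(192,338),(135,352))),(.038,((272,156),(466,113),(493,345),(308,380)))):
    P=[g(*p,z) for p in q]; print(np.mean(P,0).round(4))
    for i,j in((0,3),(1,2),(0,1),(3,2)): w=P[j]-P[i]; print(np.linalg.norm(w).round(4),ang(w).round(1))
s=robot.read_state(); print(s['tool_pos'],R.from_quat(s['ee_rot']).as_matrix()[:,0])
E
```

```text
[0.4388 0.2297 0.124 ]
0.0242 -134.2
0.0255 -133.9
0.0106 -37.5
0.0107 -44.4
[0.4391 0.2295 0.038 ]
0.0441 -134.3
0.0439 -136.7
0.042 -45.7
0.0401 -45.5
[0.49032407 0.05203663 0.24611816] [ 0.78850328  0.61502991 -0.0008835 ]
```

```bash
python3 -m creep '[[[0,0,-0.64,0,0,0,0],[0,0,-0.64,0,0,0,0],[0,0,0,0.09,-0.162,0,0],[0,0,0,0.09,-0.162,0,0],[0,0,0,0.09,-0.162,0,0],[0,0,0,0.09,-0.162,0,0],[0,0,0,0.09,-0.162,0,0],[0,0,0,0,0,0,0]]]' 40 && python3 -m creep '[[[0,0,0,0,0,0,0],[0,0,0,0,0,0.15,0],[0,0,0,0,0,0.15,0],[0,0,0,0,0,0.15,0],[0,0,0,0,0,0.15,0],[0,0,0,0,0,0.1,0],[0,0,0,0,0,0.1,0],[0,0,0,0,0,0,0]]]'; python3 - <<'E'
from h import *
s=robot.read_state(); print(s['tool_pos'],R.from_quat(s['ee_rot']).as_matrix()[:,0],s['qpos'].round(2),s['ft_force'])
E
```

```text
time: 2.82
tool_pos: [0.4369, 0.2382, 0.2471]
ee_rot: [0.923, 0.386, 0.001, -0.002]
ft_force: [-0.2, 0.5, -0.4]
grip_width: 1.005
time: 3.48
tool_pos: [0.4387, 0.2265, 0.0828]
ee_rot: [0.925, 0.379, -0.004, 0.001]
ft_force: [-0.8, -1.1, -0.5]
grip_width: 0.999
[0.43870023 0.226529   0.08280916] [ 0.71226314  0.70186289 -0.00834915] [-0.08  0.43 -0.59  2.06  0.34  0.76 -1.68] [-0.81854917 -1.06820387 -0.50907528]
```

```bash
python3 -m creep '[[[0,0,0,0,0,0,0],[0,0,0,0,0,0,0],[0,0,0,0,0,0,0],[0,0,0,0,0,0,0],[0,0,0,0,0,0,0.3],[0,0,0,0,0,0,0.3],[0,0,0,0,0,0,0.3],[0,0,0,0,0,0,0.3]]]'; python3 - <<'E'
from h import *
s=robot.read_state(); print(s['tool_pos'],R.from_quat(s['ee_rot']).as_euler('xyz',True),s['ft_force'])
E
```

```text
time: 4.15
tool_pos: [0.4406, 0.2303, 0.0868]
ee_rot: [0.925, 0.381, 0.0, 0.0]
ft_force: [0.1, 0.8, 0.4]
grip_width: 0.782
[0.44056212 0.23027896 0.08675271] [ 1.79983121e+02 -2.08618083e-02  4.47943558e+01] [0.09774094 0.83483433 0.35105765]
```

```bash
python3 -m creep '[[[0,0,0,0,0,0.01,0.6],[0,0,0,0,0,0,1],[0,0,0,0,0,0,1],[0,0,0,0,0,0,1],[0,0,0,0,0,0,1],[0,0,0,0,0,0,1],[0,0,0,0,0,0,1],[0,0,0,0,0,0,1]]]' 40; python3 - <<'E'
from h import *
s=robot.read_state(); print(s['tool_pos'],R.from_quat(s['ee_rot']).as_euler('xyz',True),s['ft_force'])
E
```

```text
time: 4.82
tool_pos: [0.4404, 0.2304, 0.0846]
ee_rot: [0.925, 0.381, 0.0, -0.0]
ft_force: [-0.6, 1.0, 0.3]
grip_width: 0.178
[0.44037579 0.23043127 0.08457787] [-1.79989000e+02 -7.33926319e-03  4.47968456e+01] [-0.55659397  1.03835962  0.29700949]
```

```bash
python3 -m creep '[[[0,0,0,0,0,-0.05,1],[0,0,0,0,0,-0.1,1],[0,0,0,0,0,-0.1,1],[0,0,0,0,0,-0.05,1],[0,0,-0.7,0,0,0,1],[0,0,-0.7,0,0,0,1],[0,0,-0.69,0,0,0,1],[0,0,0,0,0,0,1]]]' && python3 -m creep '[[[0,0,0,-0.05,0.07,0,1],[0,0,0,-0.07,0.14,0,1],[0,0,0,-0.07,0.14,0,1],[0,0,0,-0.07,0.14,0,1],[0,0,0,-0.07,0.14,0,1],[0,0,0,-0.07,0.14,0,1],[0,0,0,-0.07,0.13,0,1],[0,0,0,-0.047,0.07,0,1]]]' && python3 -m creep '[[[0,0,0,0,0,0,1],[0,0,0,0,0,0.03,1],[0,0,0,0,0,0.03,1],[0,0,0,0,0,0.03,1],[0,0,0,0,0,0,1],[0,0,0,0,0,0,1],[0,0,0,0,0,0,1],[0,0,0,0,0,0,1]]]'; python3 - <<'E'
from h import *
s=robot.read_state(); print(s['tool_pos'],R.from_quat(s['ee_rot']).as_euler('xyz',True),s['ft_force'],s['torque'],s['qpos'].round(2),s['grip_width'])
w=snap('wrist','w2'); c=snap('scene','s2'); t=snap('top','t2')
z=.0
T=np.array([.5215,.0005,.095]);print('tip in scene',proj(c,T))
C=np.zeros((600,800,3),np.uint8)
a=cv2.cvtColor(c['pixels'],cv2.COLOR_RGB2BGR)[130:230,180:330]; a=cv2.resize(a,None,fx=4,fy=4,interpolation=cv2.INTER_CUBIC);C[:400,:600]=a
b=cv2.cvtColor(w['pixels'],cv2.COLOR_RGB2BGR)[150:260,170:370]; b=cv2.resize(b,None,fx=3,fy=3,interpolation=cv2.INTER_CUBIC);C[400:,:600]=b[:200]
cv2.imwrite('pics/v2.png',C)
E
```

```text
time: 5.48
tool_pos: [0.4402, 0.2299, 0.1445]
ee_rot: [0.88, 0.476, -0.0, 0.0]
ft_force: [-0.5, 0.7, -2.8]
grip_width: 0.156
time: 6.15
tool_pos: [0.5477, 0.0331, 0.1443]
ee_rot: [0.881, 0.473, -0.0, 0.001]
ft_force: [1.5, -1.3, -1.9]
grip_width: 0.156
time: 6.82
tool_pos: [0.5462, 0.038, 0.1268]
ee_rot: [0.88, 0.476, 0.0, 0.0]
ft_force: [-0.5, -0.0, -1.7]
grip_width: 0.155
[0.54620704 0.03795351 0.12681543] [ 1.79972503e+02 -2.01178433e-02  5.68109639e+01] [-0.46256742 -0.01514001 -1.72296999] [ 0.00376555 -0.06923759 -0.03210304] [ 0.32  0.44 -0.6   1.91  0.31  0.89 -1.01] 0.1546876513468957
tip in scene (np.float64(258.7138883032415), np.float64(186.02558498720026))
```

View pics/v2.png

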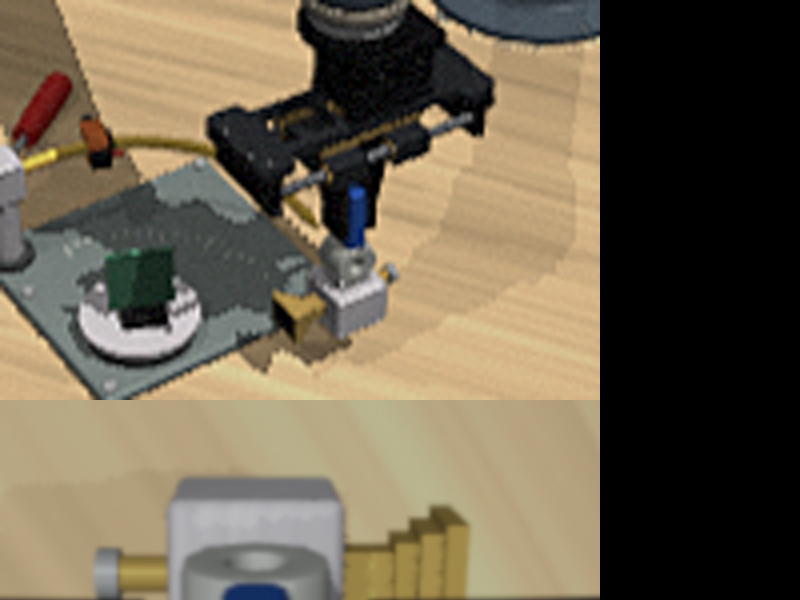

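Carriage hangs square with its horn toward the antenna, aligned with the rod tip (scene px ~259,186). Starting the insertion by feel.

```bash
cat > st.py <<'E'
from h import *
s=robot.read_state(); M=R.from_quat(s['ee_rot']).as_matrix(); p=s['tool_pos']
print('t',s['time'].__round__(2),'p',p.round(4),'yaw',np.degrees(np.arctan2(M[1,0],M[0,0])).round(2),'z',M[:,2].round(3),'F tool',(M.T@s['ft_force']).round(1),'T tool',(M.T@s['torque']).round(3),'g',round(s['grip_width'],3),'q7',s['qpos'][6].round(2))
E
python3 -m creep '[[[0,0,0,0,0,0.016,1],[0,0,0,0,0,0,1],[0,0,0,-0.03,0,0,1],[0,0,0,-0.03,0,0,1],[0,0,0,-0.03,0,0,1],[0,0,0,-0.03,0,0,1],[0,0,0,-0.03,0,0,1],[0,0,0,-0.03,0,0,1]]]'; python3 st.py; python3 -m creep '[[[0,0,0,-0.02,0,0,1],[0,0,0,-0.02,0,0,1],[0,0,0,-0.02,0,0,1],[0,0,0,-0.02,0,0,1],[0,0,0,0,0,0,1],[0,0,0,0,0,0,1],[0,0,0,0,0,0,1],[0,0,0,0,0,0,1]]]'; python3 st.py
```

```text
time: 7.63
tool_pos: [0.5259, 0.0065, 0.1234]
ee_rot: [0.88, 0.475, -0.0, 0.0]
ft_force: [-0.6, 0.4, -2.7]
grip_width: 0.157
t 7.63 p [0.5259 0.0065 0.1234] yaw 56.74 z [ 0. -0. -1.] F tool [ 0.  -0.8  2.7] T tool [-0.09   0.023 -0.028] g 0.157 q7 -0.95
time: 8.3
tool_pos: [0.5177, -0.0059, 0.1234]
ee_rot: [0.88, 0.476, 0.0, 0.0]
ft_force: [-0.7, 0.4, -2.0]
grip_width: 0.154
t 8.3 p [ 0.5177 -0.0059  0.1234] yaw 56.79 z [ 0.  0. -1.] F tool [-0.  -0.8  2. ] T tool [ 0.027 -0.012 -0.079] g 0.154 q7 -0.93
```

```bash
cat >> st.py <<'E'
import sys
th=np.radians(56.8); O=np.array([.6044,-.1084])+.0007*np.array([.8368,-.5475])
d=p[:2]-O; c,sn=np.cos(th),np.sin(th); x,y=c*d[0]+sn*d[1],-sn*d[0]+c*d[1]
yaw=np.degrees(np.arctan2(M[1,0],M[0,0])); phi=np.degrees(np.arctan2(-x,y))
print('stand x,y mm',(x*1e3).round(1),(y*1e3).round(1),'phi',phi.round(2),'r',(np.hypot(x,y)*1e3).round(1),'head-phi',(yaw-56.8-max(phi,0)).round(2))
E
python3 -m creep '[[[0,0,0,-0.025,0,0,1],[0,0,0,-0.03,0,0,1],[0,0,0,-0.03,0,0,1],[0,0,0,-0.03,0,0,1],[0,0,0,-0.025,0,0,1],[0,0,0,0,0,0,1],[0,0,0,0,0,0,1],[0,0,0,0,0,0,1]]]'; python3 st.py
```

```text
time: 8.97
tool_pos: [0.5023, -0.0296, 0.1234]
ee_rot: [0.88, 0.475, 0.0, 0.0]
ft_force: [-0.5, 0.1, -2.4]
grip_width: 0.16
t 8.97 p [ 0.5023 -0.0296  0.1234] yaw 56.76 z [ 0. -0. -1.] F tool [-0.2 -0.5  2.4] T tool [ 0.004 -0.022  0.004] g 0.16 q7 -0.87
stand x,y mm 10.1 129.3 phi -4.45 r 129.7 head-phi -0.04
```

```bash
python3 -m creep '[[[0,0,0,-0.025,0,0,1],[0,0,-0.26,-0.025,0,0,1],[0,0,-0.52,-0.034,0,0,1],[0,0,-0.52,-0.034,0,0,1],[0,0,-0.52,-0.034,0,0,1],[0,0,0,0,0,0,1],[0,0,0,0,0,0,1],[0,0,0,0,0,0,1]]]'; python3 st.py
```

```text
time: 9.63
tool_pos: [0.4871, -0.0555, 0.1234]
ee_rot: [0.833, 0.553, 0.0, 0.0]
ft_force: [0.4, -0.1, -3.1]
grip_width: 0.157
t 9.63 p [ 0.4871 -0.0555  0.1234] yaw 67.14 z [ 0.  0. -1.] F tool [0.  0.4 3.1] T tool [ 0.02  -0.048  0.013] g 0.157 q7 -0.65
stand x,y mm -19.9 127.8 phi 8.86 r 129.4 head-phi 1.48
```

```bash
python3 -m creep '[[[0,0,-0.52,-0.034,0,0,1],[0,0,-0.52,-0.034,0,0,1],[0,0,-0.52,-0.034,0,0,1],[0,0,-0.52,-0.034,0,0,1],[0,0,-0.52,-0.034,0,0,1],[0,0,-0.52,-0.034,0,0,1],[0,0,0,0,0,0,1],[0,0,0,0,0,0,1]]]'; python3 st.py
```

```text
time: 10.3
tool_pos: [0.4763, -0.0948, 0.1233]
ee_rot: [0.738, 0.675, 0.0, -0.0]
ft_force: [-0.2, 0.2, -2.4]
grip_width: 0.157
t 10.3 p [ 0.4763 -0.0948  0.1233] yaw 84.96 z [ 0.  0. -1.] F tool [ 0.1 -0.3  2.4] T tool [ 0.055 -0.022 -0.036] g 0.157 q7 -0.29
stand x,y mm -58.7 115.3 phi 26.98 r 129.4 head-phi 1.17
```

```bash
python3 -m creep '[[[0,0,-0.53,-0.034,0,0,1],[0,0,-0.53,-0.034,0,0,1],[0,0,-0.53,-0.034,0,0,1],[0,0,-0.53,-0.034,0,0,1],[0,0,-0.53,-0.034,0,0,1],[0,0,-0.53,-0.034,0,0,1],[0,0,0,0,0,0,1],[0,0,0,0,0,0,1]]]'; python3 st.py; python3 - <<'E'
from h import *
c=snap('scene','s3'); t=snap('top','t3')
a=cv2.resize(cv2.cvtColor(c['pixels'],cv2.COLOR_RGB2BGR)[120:220,165:290],None,fx=4,fy=4,interpolation=cv2.INTER_CUBIC)
cv2.imwrite('pics/v3.png',a)
E
```

```text
time: 10.97
tool_pos: [0.4783, -0.1351, 0.1234]
ee_rot: [0.621, 0.784, 0.0, 0.0]
ft_force: [-1.2, -0.0, -1.1]
grip_width: 0.152
t 10.97 p [ 0.4783 -0.1351  0.1234] yaw 103.17 z [ 0.  0. -1.] F tool [ 0.3 -1.2  1.1] T tool [ 0.008 -0.1   -0.033] g 0.152 q7 0.07
stand x,y mm -91.4 91.6 phi 44.94 r 129.4 head-phi 1.42
```

View pics/v3.png

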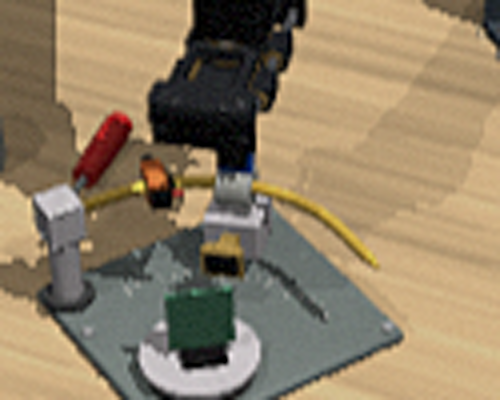

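The carriage is threaded on the rod, horn toward the antenna, and the stop collar with its red button is just ahead. Approaching slowly now.

```bash
python3 -m creep '[[[0,0,-0.52,-0.034,0,0,1],[0,0,-0.52,-0.034,0,0,1],[0,0,-0.52,-0.034,0,0,1],[0,0,-0.35,-0.023,0,0,1],[0,0,-0.2,-0.012,0,0,1],[0,0,0,0,0,0,1],[0,0,0,0,0,0,1],[0,0,0,0,0,0,1]]]'; python3 st.py
```

```text
time: 11.73
tool_pos: [0.4865, -0.1609, 0.1234]
ee_rot: [0.534, 0.845, 0.0, 0.0]
ft_force: [-0.8, -0.8, -2.0]
grip_width: 0.157
t 11.73 p [ 0.4865 -0.1609  0.1234] yaw 115.38 z [ 0.  0. -1.] F tool [-0.4 -1.   2. ] T tool [-0.019 -0.022 -0.053] g 0.157 q7 0.3
stand x,y mm -108.5 70.6 phi 56.93 r 129.4 head-phi 1.65
```

```bash
python3 -m creep '[[[0,0,-0.08,-0.008,0,0,1],[0,0,-0.08,-0.008,0,0,1],[0,0,-0.08,-0.008,0,0,1],[0,0,-0.08,-0.008,0,0,1],[0,0,0,0,0,0,1],[0,0,0,0,0,0,1],[0,0,0,0,0,0,1],[0,0,0,0,0,0,1]]]'; python3 st.py;  python3 -m creep '[[[0,0,-0.09,-0.006,0,0,1],[0,0,-0.09,-0.006,0,0,1],[0,0,0,0,0,0,1],[0,0,0,0,0,0,1],[0,0,0,0,0,0,1],[0,0,0,0,0,0,1],[0,0,0,0,0,0,1],[0,0,0,0,0,0,1]]]'; python3 st.py
```

```text
time: 12.4
tool_pos: [0.4893, -0.167, 0.1233]
ee_rot: [0.521, 0.854, 0.0, -0.0]
ft_force: [-0.5, 2.5, -2.0]
grip_width: 0.158
t 12.4 p [ 0.4893 -0.167   0.1233] yaw 117.23 z [ 0.  0. -1.] F tool [2.5 0.7 2. ] T tool [-0.152  0.436 -0.09 ] g 0.158 q7 0.34
stand x,y mm -112.0 64.9 phi 59.9 r 129.5 head-phi 0.53
time: 13.07
tool_pos: [0.4897, -0.1681, 0.1232]
ee_rot: [0.513, 0.859, 0.0, -0.001]
ft_force: [-3.3, 4.8, -0.5]
grip_width: 0.158
t 13.07 p [ 0.4897 -0.1681  0.1232] yaw 118.32 z [-0.002  0.002 -1.   ] F tool [ 5.8 -0.6  0.5] T tool [-0.155  1.3   -0.089] g 0.158 q7 0.36
stand x,y mm -112.7 64.0 phi 60.41 r 129.6 head-phi 1.11
```

```bash
python3 -m creep '[[[0,0,0.1,0.004,0,0.005,1],[0,0,0,0,0,0,1],[0,0,0,0,0,0,1],[0,0,0,0,0,0,1],[0,0,0,0,0,0,1],[0,0,0,0,0,0,1],[0,0,0,0,0,0,1],[0,0,0,0,0,0,1]]]'; python3 st.py
```

```text
time: 13.73
tool_pos: [0.4897, -0.1677, 0.1223]
ee_rot: [0.517, 0.856, 0.0, -0.001]
ft_force: [-2.6, 4.6, 1.0]
grip_width: 0.154
t 13.73 p [ 0.4897 -0.1677  0.1223] yaw 117.73 z [-0.001  0.001 -1.   ] F tool [ 5.3 -0.1 -1. ] T tool [-0.15   1.334 -0.016] g 0.154 q7 0.34
stand x,y mm -112.5 64.2 phi 60.28 r 129.5 head-phi 0.65
```

```bash
python3 -m creep '[[[0,0,0.08,0.004,0,0,1],[0,0,0,0,0,0,1],[0,0,0,0,0,0,1],[0,0,0,0,0,0,1],[0,0,0,0,0,0,1],[0,0,0,0,0,0,1],[0,0,0,0,0,0,1],[0,0,0,0,0,0,1]]]'; python3 st.py
```

```text
time: 14.4
tool_pos: [0.4896, -0.1676, 0.1224]
ee_rot: [0.521, 0.854, 0.0, -0.0]
ft_force: [-2.1, 5.0, 0.8]
grip_width: 0.155
t 14.4 p [ 0.4896 -0.1676  0.1224] yaw 117.23 z [-0.  0. -1.] F tool [ 5.4  0.5 -0.8] T tool [-0.224  1.251 -0.147] g 0.155 q7 0.34
stand x,y mm -112.4 64.3 phi 60.22 r 129.5 head-phi 0.21
```

```bash
python3 -m creep '[[[0,0,0.03,0.005,0,0,1],[0,0,0,0,0,0,1],[0,0,0,0,0,0,1],[0,0,0,0,0,0,1],[0,0,0,0,0,0,1],[0,0,0,0,0,0,1],[0,0,0,0,0,0,1],[0,0,0,0,0,0,1]]]'; python3 st.py
```

```text
time: 15.07
tool_pos: [0.4894, -0.1673, 0.1224]
ee_rot: [0.522, 0.853, 0.0, 0.0]
ft_force: [-0.6, 2.7, -1.6]
grip_width: 0.16
t 15.07 p [ 0.4894 -0.1673  0.1224] yaw 117.04 z [ 0. -0. -1.] F tool [2.7 0.7 1.6] T tool [-0.339  0.603 -0.073] g 0.16 q7 0.33
stand x,y mm -112.3 64.7 phi 60.05 r 129.6 head-phi 0.19
```

```bash
python3 -m creep '[[[0,0,0,0,0,0.003,1],[0,0,0,0,0,0,1],[0,0,0,0,0,0,1],[0,0,0,0,0,0,0.8],[0,0,0,0,0,0,0.75],[0,0,0,0,0,0,0.7],[0,0,0,0,0,0,0.6],[0,0,0,0,0,0,0.5]]]' 10; python3 st.py; python3 - <<'E'
from h import *
c=snap('scene','s4'); t=snap('top','t4'); w=snap('wrist','w4')
C=np.zeros((600,800,3),np.uint8)
f=lambda c,x,y,ww,h,k:cv2.resize(cv2.cvtColor(c['pixels'],cv2.COLOR_RGB2BGR)[y:y+h,x:x+ww],None,fx=k,fy=k,interpolation=cv2.INTER_CUBIC)
C[:300,:400]=f(c,165,140,80,60,5); C[300:600,:400]=f(t,290,180,80,60,5); C[:300,400:]=f(w,156,100,200,150,2)
cv2.imwrite('pics/v4.png',C)
E
```

```text
time: 15.73
tool_pos: [0.4894, -0.1675, 0.1217]
ee_rot: [0.522, 0.853, -0.0, 0.0]
ft_force: [-0.1, 0.5, 0.1]
grip_width: 0.371
t 15.73 p [ 0.4894 -0.1675  0.1217] yaw 117.02 z [ 0. -0. -1.] F tool [ 0.5  0.1 -0.1] T tool [-0.088 -0.06  -0.03 ] g 0.371 q7 0.33
stand x,y mm -112.5 64.6 phi 60.14 r 129.7 head-phi 0.08
```

View pics/v4.png

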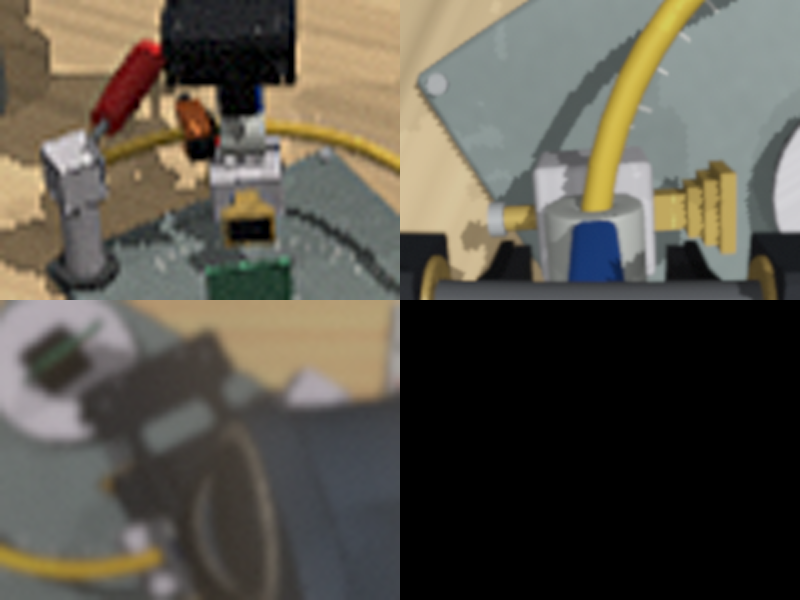

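Carriage hangs upright with its bushing against the collar, and the button isn't visible between them. Retreating straight up and rechecking.

```bash
python3 -m creep '[[[0,0,0,0,0,0,0.4],[0,0,0,0,0,0,0.4],[0,0,0,0,0,-0.03,0.4],[0,0,0,0,0,-0.06,0.4],[0,0,0,0,0,-0.1,0.4],[0,0,0,0,0,-0.15,0.4],[0,0,0,0,0,-0.15,0.4],[0,0,0,0,0,-0.15,0.4]]]' && python3 -m creep '[[[0,0,0,0.1,-0.1,-0.1,0.4],[0,0,0,0.1,-0.1,-0.1,0.4],[0,0,0,0.1,-0.1,0,0.4],[0,0,0,0.1,-0.1,0,0.4],[0,0,0,0.1,-0.1,0,0.4],[0,0,0,0.1,-0.1,0,0.4],[0,0,0,0,0,0,0.4],[0,0,0,0,0,0,0.4]]]'; python3 st.py; python3 - <<'E'
from h import *
c=snap('scene','s5'); t=snap('top','t5'); w=snap('wrist','w5')
C=np.zeros((600,800,3),np.uint8)
f=lambda c,x,y,ww,h,k:cv2.resize(cv2.cvtColor(c['pixels'],cv2.COLOR_RGB2BGR)[y:y+h,x:x+ww],None,fx=k,fy=k,interpolation=cv2.INTER_CUBIC)
C[:300,:400]=f(c,185,145,50,37,8)[:300,:400].copy() if 0 else cv2.resize(f(c,185,145,50,38,8),(400,300)); C[300:600,:400]=f(t,300,190,80,60,5); C[:300,400:]=cv2.resize(f(w,0,0,512,384,1),(400,300))
C[300:,400:]=cv2.resize(f(c,0,0,512,384,1),(400,300))
cv2.imwrite('pics/v5.png',C)
E
```

```text
time: 16.55
tool_pos: [0.4892, -0.1666, 0.2522]
ee_rot: [0.522, 0.853, 0.0, 0.0]
ft_force: [1.4, -0.3, -0.6]
grip_width: 0.598
time: 17.22
tool_pos: [0.3274, -0.1144, 0.2907]
ee_rot: [0.522, 0.853, -0.002, 0.002]
ft_force: [0.7, -0.6, -0.0]
grip_width: 0.598
t 17.22 p [ 0.3274 -0.1144  0.2907] yaw 117.01 z [ 0.001 -0.005 -1.   ] F tool [-0.9  0.4  0.1] T tool [-0.162 -0.046  0.04 ] g 0.598 q7 0.91
stand x,y mm -156.7 229.2 phi 34.37 r 277.7 head-phi 25.84
```

View pics/v5.png

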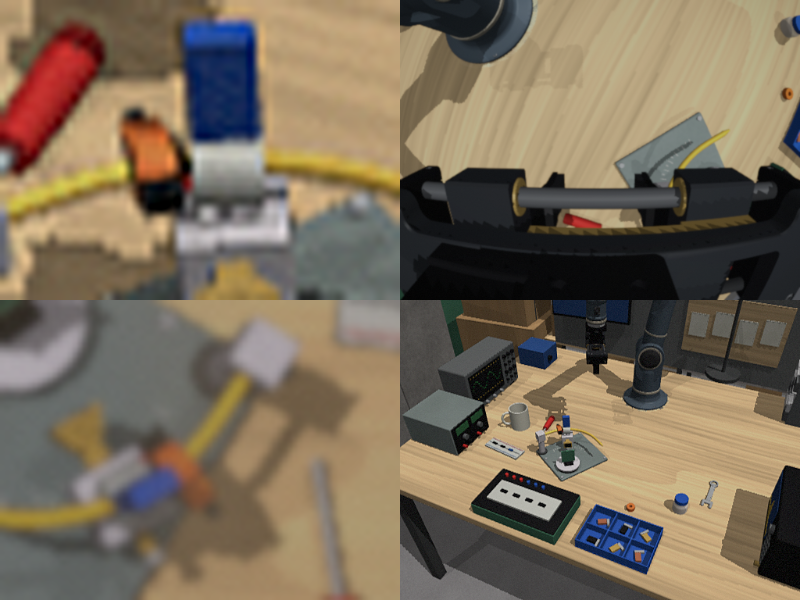

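A bit of red shows at the collar/bushing gap (188,183), so I'm checking closer with the wrist camera.

```bash
python3 -m creep '[[[0,0,0,-0.126,0.075,0.025,0.4],[0,0,0,-0.126,0.075,0.025,0.4],[0,0,0,-0.126,0.075,0.025,0.4],[0,0,0,-0.126,0.075,0.025,0.4],[0,0,0,-0.126,0.075,0.025,0.4],[0,0,0,-0.126,0.075,0.025,0.4],[0,0,0,-0.126,0.075,0.025,0.4],[0,0,0,-0.126,0.075,0.025,0.4]]]' && python3 -m creep '[[[0,0,0,0,0,0,0.4],[0,0,0,0,0,0,0.4],[0,0,0,0,0,0,0.4],[0,0,0,0,0,0,0.4],[0,0,0,0,0,0,0.4],[0,0,0,0,0,0,0.4],[0,0,0,0,0,0,0.4],[0,0,0,0,0,0,0.4]]]'; python3 - <<'E'
from h import *
w=snap('wrist','w6'); e=w['eye']; Rm=R.from_quat(w['rotation']).as_matrix()
x=Rm.T@(np.array([.4958,-.18,.095])-e); r=np.arctan2(np.hypot(x[0],x[1]),x[2]); h=np.hypot(x[0],x[1]); u,v=w['cx']+w['fx']*r*x[0]/h,w['cy']+w['fx']*r*x[1]/h; print(u,v,e)
u=int(np.clip(u-50,0,411));v=int(np.clip(v-37,0,308))
cv2.imwrite('pics/v6.png',cv2.resize(cv2.cvtColor(w['pixels'],cv2.COLOR_RGB2BGR)[v:v+75,u:u+100],(800,600),interpolation=cv2.INTER_CUBIC))
E
```

```text
time: 18.03
tool_pos: [0.5286, -0.2406, 0.2479]
ee_rot: [0.522, 0.853, 0.001, -0.001]
ft_force: [-0.7, -1.1, 0.5]
grip_width: 0.602
time: 18.7
tool_pos: [0.5261, -0.2398, 0.2502]
ee_rot: [0.522, 0.853, -0.0, 0.0]
ft_force: [0.5, -1.1, 0.1]
grip_width: 0.598
255.44256441578483 120.88900798620973 [ 0.4956484  -0.18113496  0.41158733]
```

View pics/v6.png

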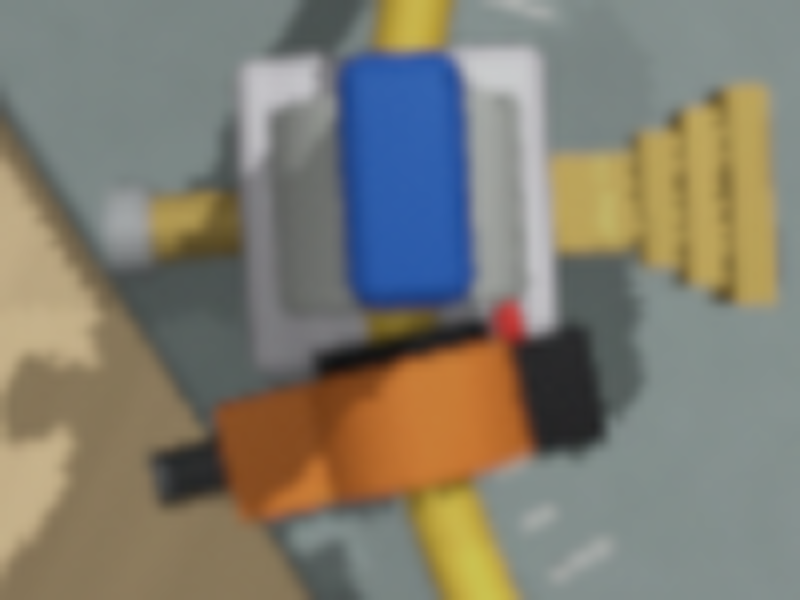

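The view is clear: the bushing front (y≈312) stands about 3 mm short of the buffer (y≈337) and the red button still sticks out at (508,320). The buffer kicked it back on release, so I need to regrip, push again, relax the push nearly to zero and only then release.

```bash
python3 - <<'E'
from h import *
w=load('w6'); u0,v0=205,83
g=lambda u,v,z:atz(w,u0+(u+.5)/8-.5,v0+(v+.5)/8-.5,z,True)
P=[g(*p,.1615) for p in((340,60),(458,58),(470,300),(354,303))]; c=np.mean(P,0); print('fin',c.round(4))
for i,j in((3,0),(2,1),(0,1)): d=P[j]-P[i]; print(np.linalg.norm(d).round(4),np.degrees(np.arctan2(d[1],d[0])).round(1))
B=[g(*p,.0935) for p in((320,358),(490,325))]; d=B[1]-B[0]; print('buffer',B,np.degrees(np.arctan2(d[1],d[0])))
s=robot.read_state(); p=s['tool_pos']; M=R.from_quat(s['ee_rot']).as_matrix(); print('move tool', (M.T@(np.r_[c[:2],.1217]-p)).round(4))
E
```

```text
fin [ 0.4895 -0.1684  0.1615]
0.0257 120.3
0.0256 120.0
0.0122 28.1
buffer [array([ 0.48864433, -0.19134661,  0.0935    ]), array([ 0.50668907, -0.17714464,  0.0935    ])] 38.204227953381874
move tool [ 8.030e-02 -1.000e-04  1.284e-01]
```

```bash
python3 -m creep '[[[0,0,0,0.134,0,0,0.4],[0,0,0,0.134,0,0,0.4],[0,0,0,0.134,0,0,0.4],[0,0,-0.26,0,0,0,0.4],[0,0,0,0,0,0.12,0.4],[0,0,0,0,0,0.15,0.4],[0,0,0,0,0,0.15,0.4],[0,0,0,0,0,0.12,0.4]]]' && python3 -m creep '[[[0,0,0,0,0,0.05,0.4],[0,0,0,0,0,0.045,0.4],[0,0,0,0,0,0,0.4],[0,0,0,0,0,0,0.4],[0,0,0,0,0,0,0.4],[0,0,0,0,0,0,0.6],[0,0,0,0,0,0,0.7],[0,0,0,0,0,0,0.75]]]' 15; python3 st.py
```

```text
time: 19.42
tool_pos: [0.4891, -0.1686, 0.1402]
ee_rot: [0.511, 0.86, -0.0, -0.0]
ft_force: [0.7, 0.6, -0.9]
grip_width: 0.6
time: 20.08
tool_pos: [0.4902, -0.1683, 0.1235]
ee_rot: [0.511, 0.86, 0.0, 0.001]
ft_force: [0.3, -0.2, -0.2]
grip_width: 0.454
t 20.08 p [ 0.4902 -0.1683  0.1235] yaw 118.52 z [ 0.001 -0.001 -1.   ] F tool [-0.3  0.1  0.2] T tool [-0.103 -0.047  0.064] g 0.454 q7 0.33
stand x,y mm -112.7 63.5 phi 60.62 r 129.3 head-phi 1.11
```

```bash
python3 -m creep '[[[0,0,0,0,0,0,0.8],[0,0,0,0,0,0,1],[0,0,0,0,0,0,1],[0,0,0,0,0,0,1],[0,0,0,0,0,0,1],[0,0,0,0,0,0,1],[0,0,0,0,0,0,1],[0,0,0,0,0,0,1]]]'; python3 st.py
```

```text
time: 20.75
tool_pos: [0.4895, -0.1682, 0.1227]
ee_rot: [0.511, 0.86, -0.0, -0.0]
ft_force: [-0.9, -0.6, 1.0]
grip_width: 0.16
t 20.75 p [ 0.4895 -0.1682  0.1227] yaw 118.53 z [-0.001 -0.    -1.   ] F tool [-0.1 -1.1 -1. ] T tool [ 0.317  0.145 -0.036] g 0.16 q7 0.33
stand x,y mm -113.0 64.1 phi 60.42 r 129.9 head-phi 1.31
```

```bash
python3 -m creep '[[[0,0,-0.04,-0.004,0,0,1],[0,0,-0.04,-0.004,0,0,1],[0,0,0,0,0,0,1],[0,0,0,0,0,0,1],[0,0,0,0,0,0,1],[0,0,0,0,0,0,1],[0,0,0,0,0,0,1],[0,0,0,0,0,0,1]]]' 25; python3 st.py; python3 -m creep '[[[0,0,-0.04,-0.004,0,0,1],[0,0,0,0,0,0,1],[0,0,0,0,0,0,1],[0,0,0,0,0,0,1],[0,0,0,0,0,0,1],[0,0,0,0,0,0,1],[0,0,0,0,0,0,1],[0,0,0,0,0,0,1]]]'; python3 st.py
```

```text
time: 21.42
tool_pos: [0.4896, -0.1685, 0.1227]
ee_rot: [0.507, 0.862, -0.0, -0.001]
ft_force: [-4.1, 2.9, 4.3]
grip_width: 0.164
t 21.42 p [ 0.4896 -0.1685  0.1227] yaw 119.03 z [-0.002  0.001 -1.   ] F tool [ 4.5 -2.2 -4.3] T tool [0.534 1.039 0.032] g 0.164 q7 0.34
stand x,y mm -113.1 63.9 phi 60.54 r 129.9 head-phi 1.69
time: 22.08
tool_pos: [0.4896, -0.1687, 0.1226]
ee_rot: [0.506, 0.863, -0.0, -0.002]
ft_force: [-4.8, 3.6, 5.2]
grip_width: 0.161
t 22.08 p [ 0.4896 -0.1687  0.1226] yaw 119.27 z [-0.003  0.002 -1.   ] F tool [ 5.5 -2.4 -5.2] T tool [0.562 1.272 0.008] g 0.161 q7 0.35
stand x,y mm -113.3 63.7 phi 60.65 r 130.0 head-phi 1.82
```

```bash
python3 -m creep '[[[0,0,0.1,0.004,0.001,-0.004,1],[0,0,0.1,0.002,0.001,-0.004,1],[0,0,0,0,0,0,1],[0,0,0,0,0,0,1],[0,0,0,0,0,0,1],[0,0,0,0,0,0,1],[0,0,0,0,0,0,1],[0,0,0,0,0,0,1]]]'; python3 st.py; python3 -m creep '[[[0,0,-0.02,-0.004,0,0,1],[0,0,-0.02,-0.004,0,0,1],[0,0,0,0,0,0,1],[0,0,0,0,0,0,1],[0,0,0,0,0,0,1],[0,0,0,0,0,0,1],[0,0,0,0,0,0,1],[0,0,0,0,0,0,1]]]'; python3 st.py
```

```text
time: 22.75
tool_pos: [0.4904, -0.1688, 0.1241]
ee_rot: [0.514, 0.858, 0.0, -0.0]
ft_force: [-1.3, 3.7, -4.0]
grip_width: 0.154
t 22.75 p [ 0.4904 -0.1688  0.1241] yaw 118.08 z [-0.001  0.    -1.   ] F tool [3.9 0.6 4. ] T tool [ 0.046  0.888 -0.047] g 0.154 q7 0.33
stand x,y mm -112.9 63.1 phi 60.82 r 129.4 head-phi 0.46
time: 23.42
tool_pos: [0.4907, -0.1694, 0.1241]
ee_rot: [0.512, 0.859, 0.0, -0.001]
ft_force: [-4.3, 4.7, -2.5]
grip_width: 0.16
t 23.42 p [ 0.4907 -0.1694  0.1241] yaw 118.34 z [-0.002  0.001 -1.   ] F tool [ 6.2 -1.6  2.5] T tool [ 0.118  1.463 -0.102] g 0.16 q7 0.34
stand x,y mm -113.3 62.5 phi 61.12 r 129.4 head-phi 0.42
```

```bash
python3 -m creep '[[[0,0,0.03,0.004,0,0,1],[0,0,0.03,0.002,0,0.002,1],[0,0,0,0,0,0,1],[0,0,0,0,0,0,1],[0,0,0,0,0,0,1],[0,0,0,0,0,0,1],[0,0,0,0,0,0,1],[0,0,0,0,0,0,1]]]'; python3 st.py; python3 -m creep '[[[0,0,0.03,0.003,0,0.002,1],[0,0,0,0,0,0,1],[0,0,0,0,0,0,1],[0,0,0,0,0,0,1],[0,0,0,0,0,0,1],[0,0,0,0,0,0,1],[0,0,0,0,0,0,1],[0,0,0,0,0,0,1]]]'; python3 st.py
```

```text
time: 24.08
tool_pos: [0.4906, -0.1691, 0.1239]
ee_rot: [0.515, 0.857, -0.0, -0.0]
ft_force: [-3.6, 4.4, -2.2]
grip_width: 0.16
t 24.08 p [ 0.4906 -0.1691  0.1239] yaw 117.97 z [-0.001  0.    -1.   ] F tool [ 5.6 -1.1  2.2] T tool [ 0.143  1.256 -0.049] g 0.16 q7 0.33
stand x,y mm -113.1 62.7 phi 60.99 r 129.3 head-phi 0.18
time: 24.75
tool_pos: [0.4906, -0.1689, 0.1237]
ee_rot: [0.517, 0.856, -0.0, 0.0]
ft_force: [-4.2, 3.7, -0.5]
grip_width: 0.162
t 24.75 p [ 0.4906 -0.1689  0.1237] yaw 117.79 z [ 0. -0. -1.] F tool [ 5.2 -1.9  0.5] T tool [ 0.306  1.166 -0.087] g 0.162 q7 0.32
stand x,y mm -112.9 62.8 phi 60.91 r 129.2 head-phi 0.07
```

```bash
python3 -m creep '[[[0,0,0.02,0.005,0.001,0,1],[0,0,0,0,0,0,1],[0,0,0,0,0,0,1],[0,0,0,0,0,0,1],[0,0,0,0,0,0,1],[0,0,0,0,0,0,1],[0,0,0,0,0,0,1],[0,0,0,0,0,0,1]]]'; python3 st.py; python3 -m creep '[[[0,0,0,0.003,0.001,0,1],[0,0,0,0,0,0,1],[0,0,0,0,0,0,1],[0,0,0,0,0,0,1],[0,0,0,0,0,0,1],[0,0,0,0,0,0,1],[0,0,0,0,0,0,1],[0,0,0,0,0,0,1]]]'; python3 st.py
```

```text
time: 25.42
tool_pos: [0.4905, -0.1683, 0.1236]
ee_rot: [0.518, 0.856, -0.0, 0.0]
ft_force: [-3.5, 0.7, -1.0]
grip_width: 0.159
t 25.42 p [ 0.4905 -0.1683  0.1236] yaw 117.66 z [ 0.    -0.001 -1.   ] F tool [ 2.3 -2.8  1. ] T tool [ 0.529  0.259 -0.067] g 0.159 q7 0.32
stand x,y mm -112.5 63.2 phi 60.67 r 129.1 head-phi 0.19
time: 26.08
tool_pos: [0.4903, -0.1676, 0.1236]
ee_rot: [0.518, 0.856, -0.0, 0.0]
ft_force: [-1.9, -2.3, -1.1]
grip_width: 0.158
t 26.08 p [ 0.4903 -0.1676  0.1236] yaw 117.67 z [ 0.    -0.001 -1.   ] F tool [-1.2 -2.7  1.1] T tool [ 0.666 -0.354  0.043] g 0.158 q7 0.32
stand x,y mm -112.0 63.7 phi 60.36 r 128.9 head-phi 0.5
```

```bash
python3 -m creep '[[[0,0,0,-0.002,-0.004,0,1],[0,0,0,0,0,0,1],[0,0,0,0,0,0,1],[0,0,0,0,0,0,1],[0,0,0,0,0,0,1],[0,0,0,0,0,0,1],[0,0,0,0,0,0,1],[0,0,0,0,0,0,1]]]'; python3 st.py
```

```text
time: 26.75
tool_pos: [0.4899, -0.1677, 0.1236]
ee_rot: [0.517, 0.856, 0.0, 0.0]
ft_force: [-1.0, 0.2, -1.1]
grip_width: 0.162
t 26.75 p [ 0.4899 -0.1677  0.1236] yaw 117.69 z [ 0.001  0.    -1.   ] F tool [ 0.6 -0.8  1.1] T tool [ 0.101 -0.068  0.04 ] g 0.162 q7 0.32
stand x,y mm -112.3 64.0 phi 60.31 r 129.3 head-phi 0.58
```

```bash
python3 -m creep '[[[0,0,0,-0.001,0,0.003,1],[0,0,0,0,0,0,1],[0,0,0,0,0,0,1],[0,0,0,0,0,0,1],[0,0,0,0,0,0,1],[0,0,0,0,0,0,1],[0,0,0,0,0,0,1],[0,0,0,0,0,0,1]]]' 6; python3 st.py
```

```text
time: 27.42
tool_pos: [0.4899, -0.1679, 0.1232]
ee_rot: [0.517, 0.856, 0.0, 0.0]
ft_force: [-2.5, 2.0, 4.5]
grip_width: 0.158
t 27.42 p [ 0.4899 -0.1679  0.1232] yaw 117.68 z [ 0. -0. -1.] F tool [ 2.9 -1.3 -4.5] T tool [0.38  0.48  0.003] g 0.158 q7 0.32
stand x,y mm -112.5 63.9 phi 60.41 r 129.4 head-phi 0.47
```

```bash
python3 -m creep '[[[0,0,0,0.001,-0.001,-0.003,1],[0,0,0,0,0,0,1],[0,0,0,0,0,0,1],[0,0,0,0,0,0,1],[0,0,0,0,0,0,1],[0,0,0,0,0,0,1],[0,0,0,0,0,0,1],[0,0,0,0,0,0,1]]]' 6; python3 st.py
```

```text
time: 28.08
tool_pos: [0.4895, -0.168, 0.1234]
ee_rot: [0.517, 0.856, 0.0, -0.0]
ft_force: [-0.5, 0.8, -2.4]
grip_width: 0.159
t 28.08 p [ 0.4895 -0.168   0.1234] yaw 117.67 z [ 0.  0. -1.] F tool [ 0.9 -0.1  2.4] T tool [-0.231  0.098 -0.008] g 0.159 q7 0.32
stand x,y mm -112.8 64.2 phi 60.35 r 129.8 head-phi 0.53
```

```bash
python3 -m creep '[[[0,0,0,0,0,0.001,1],[0,0,0,0,0,0,1],[0,0,0,0,0,0,0.8],[0,0,0,0,0,0,0.75],[0,0,0,0,0,0,0.7],[0,0,0,0,0,0,0.6],[0,0,0,0,0,0,0.5],[0,0,0,0,0,0,0.4]]]' && python3 -m creep '[[[0,0,0,0,0,0,0.4],[0,0,0,0,0,0,0.4],[0,0,0,0,0,-0.05,0.4],[0,0,0,0,0,-0.12,0.4],[0,0,0,0,0,-0.16,0.4],[0,0,0,0,0,-0.16,0.4],[0,0,0,0,0,-0.16,0.4],[0,0,0,0,0,0,0.4]]]' && python3 -m creep '[[[0,0,0,-0.134,0,0,0.4],[0,0,0,-0.134,0,0,0.4],[0,0,0,-0.134,0,0,0.4],[0,0,0,0,0,0,0.4],[0,0,0,0,0,0,0.4],[0,0,0,0,0,0,0.4],[0,0,0,0,0,0,0.4],[0,0,0,0,0,0,0.4]]]'; python3 - <<'E'
from h import *
w=snap('wrist','w7'); u,v=205,83
cv2.imwrite('pics/v7.png',cv2.resize(cv2.cvtColor(w['pixels'],cv2.COLOR_RGB2BGR)[v:v+75,u:u+100],(800,600),interpolation=cv2.INTER_CUBIC))
E
```

```text
time: 28.75
tool_pos: [0.4896, -0.1681, 0.1234]
ee_rot: [0.518, 0.856, -0.0, 0.0]
ft_force: [-0.3, -0.2, 0.4]
grip_width: 0.439
time: 29.42
tool_pos: [0.4934, -0.1679, 0.2602]
ee_rot: [0.517, 0.856, 0.001, 0.006]
ft_force: [1.1, -0.7, 1.2]
grip_width: 0.601
time: 30.08
tool_pos: [0.5267, -0.238, 0.2537]
ee_rot: [0.517, 0.856, -0.0, 0.0]
ft_force: [-0.1, 0.1, 0.3]
grip_width: 0.596
```

View pics/v7.png

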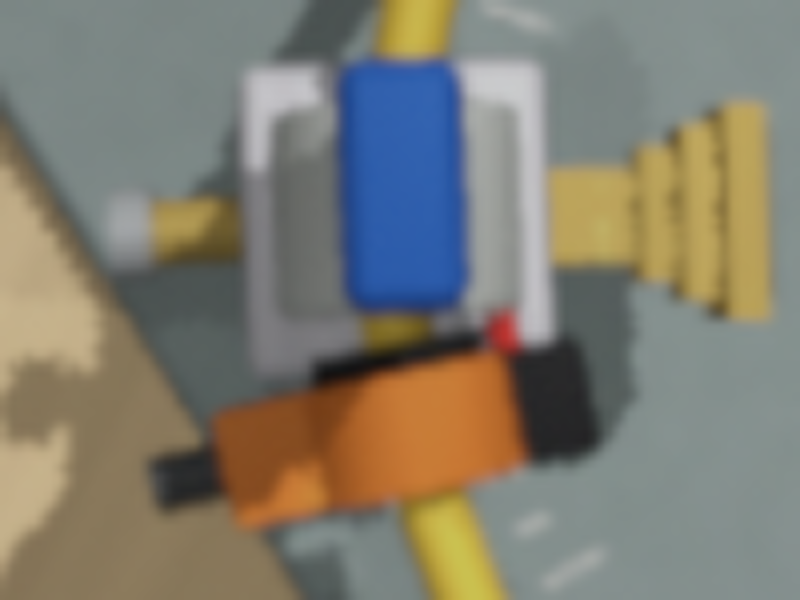

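Still about 3 mm short at the buffer's inner edge, with the button part out. So that earlier "contact" was bushing friction on the rod with the carriage held slightly low or misaligned, not the buffer. I'll regrip, lift so the bore floats round the rod, restore the heading that slid freely, and push further.

```bash
python3 -m creep '[[[0,0,0,0.132,0,0,0.4],[0,0,0,0.132,0,0,0.4],[0,0,0,0.132,0,0,0.4],[0,0,0,0,0,0,0.4],[0,0,0,0,0,0.12,0.4],[0,0,0,0,0,0.15,0.4],[0,0,0,0,0,0.15,0.4],[0,0,0,0,0,0.12,0.4]]]' 20 && python3 -m creep '[[[0,0,0,0,0,0.06,0.4],[0,0,0,0,0,0.05,0.4],[0,0,0,0,0,0,0.4],[0,0,0,0,0,0,0.5],[0,0,0,0,0,0,0.6],[0,0,0,0,0,0,0.7],[0,0,0,0,0,0,0.75],[0,0,0,0,0,0,0.8]]]' && python3 -m creep '[[[0,0,0,0,0,0,0.85],[0,0,0,0,0,0,1],[0,0,0,0,0,0,1],[0,0,0,0,0,0,1],[0,0,0,0,0,0,1],[0,0,0,0,0,0,1],[0,0,0,0,0,0,1],[0,0,0,0,0,0,1]]]' 25; python3 st.py;  python3 -m creep '[[[0,0,0,0.005,0,-0.004,1],[0,0,0,0,0,-0.003,1],[0,0,-0.1,0,0,0,1],[0,0,-0.05,0,0,0,1],[0,0,0,0,0,0,1],[0,0,0,0,0,0,1],[0,0,0,0,0,0,1],[0,0,0,0,0,0,1]]]'; python3 st.py
```

```text
time: 30.8
tool_pos: [0.4893, -0.169, 0.1439]
ee_rot: [0.517, 0.856, -0.0, -0.0]
ft_force: [0.1, -0.9, -0.1]
grip_width: 0.602
time: 31.47
tool_pos: [0.4905, -0.1693, 0.1241]
ee_rot: [0.518, 0.856, -0.0, 0.001]
ft_force: [0.3, 1.0, -0.6]
grip_width: 0.309
time: 32.13
tool_pos: [0.4901, -0.1692, 0.1235]
ee_rot: [0.517, 0.856, -0.0, 0.0]
ft_force: [-1.3, -0.6, 4.5]
grip_width: 0.16
t 32.13 p [ 0.4901 -0.1692  0.1235] yaw 117.68 z [-0. -0. -1.] F tool [ 0.1 -1.5 -4.5] T tool [ 0.274  0.133 -0.022] g 0.16 q7 0.32
stand x,y mm -113.5 63.1 phi 60.93 r 129.8 head-phi -0.05
time: 32.8
tool_pos: [0.4896, -0.1682, 0.1247]
ee_rot: [0.511, 0.86, 0.0, -0.0]
ft_force: [-0.5, 1.4, -2.7]
grip_width: 0.156
t 32.8 p [ 0.4896 -0.1682  0.1247] yaw 118.53 z [-0.  0. -1.] F tool [1.5 0.2 2.7] T tool [-0.054  0.003 -0.019] g 0.156 q7 0.33
stand x,y mm -112.9 64.0 phi 60.44 r 129.8 head-phi 1.3
```

```bash
python3 -m creep '[[[0,0,-0.05,-0.005,0.001,0,1],[0,0,-0.03,-0.005,0,0,1],[0,0,0,0,0,0,1],[0,0,0,0,0,0,1],[0,0,0,0,0,0,1],[0,0,0,0,0,0,1],[0,0,0,0,0,0,1],[0,0,0,0,0,0,1]]]'; python3 st.py; python3 -m creep '[[[0,0,-0.03,-0.005,0,0,1],[0,0,0,0,0,0,1],[0,0,0,0,0,0,1],[0,0,0,0,0,0,1],[0,0,0,0,0,0,1],[0,0,0,0,0,0,1],[0,0,0,0,0,0,1],[0,0,0,0,0,0,1]]]'; python3 st.py
```

```text
time: 33.47
tool_pos: [0.4908, -0.1699, 0.1248]
ee_rot: [0.508, 0.862, -0.0, 0.0]
ft_force: [-0.6, 0.3, -3.1]
grip_width: 0.156
t 33.47 p [ 0.4908 -0.1699  0.1248] yaw 118.99 z [ 0. -0. -1.] F tool [ 0.6 -0.4  3.1] T tool [-0.2    0.049 -0.075] g 0.156 q7 0.34
stand x,y mm -113.7 62.1 phi 61.34 r 129.5 head-phi 0.85
time: 34.13
tool_pos: [0.4911, -0.1705, 0.1247]
ee_rot: [0.506, 0.862, 0.0, -0.0]
ft_force: [-1.6, 2.4, -2.2]
grip_width: 0.155
t 34.13 p [ 0.4911 -0.1705  0.1247] yaw 119.17 z [-0.  0. -1.] F tool [ 2.9 -0.2  2.2] T tool [-0.109  0.693 -0.097] g 0.155 q7 0.35
stand x,y mm -114.0 61.5 phi 61.67 r 129.5 head-phi 0.71
```

```bash
python3 -m creep '[[[0,0,-0.05,-0.005,0,0,1],[0,0,0,0,0,0,1],[0,0,0,0,0,0,1],[0,0,0,0,0,0,1],[0,0,0,0,0,0,1],[0,0,0,0,0,0,1],[0,0,0,0,0,0,1],[0,0,0,0,0,0,1]]]'; python3 st.py; python3 -m creep '[[[0,0,-0.05,-0.005,0,0,1],[0,0,0,0,0,0,1],[0,0,0,0,0,0,1],[0,0,0,0,0,0,1],[0,0,0,0,0,0,1],[0,0,0,0,0,0,1],[0,0,0,0,0,0,1],[0,0,0,0,0,0,1]]]'; python3 st.py
```

```text
time: 34.8
tool_pos: [0.4914, -0.1712, 0.1247]
ee_rot: [0.504, 0.864, 0.0, -0.0]
ft_force: [-2.3, 4.5, -1.5]
grip_width: 0.158
t 34.8 p [ 0.4914 -0.1712  0.1247] yaw 119.47 z [-0.001  0.001 -1.   ] F tool [5.1 0.2 1.5] T tool [-0.148  1.268 -0.066] g 0.158 q7 0.35
stand x,y mm -114.4 60.9 phi 61.98 r 129.6 head-phi 0.69
time: 35.47
tool_pos: [0.4916, -0.1716, 0.1246]
ee_rot: [0.502, 0.865, 0.0, -0.001]
ft_force: [-3.5, 5.1, 0.1]
grip_width: 0.162
t 35.47 p [ 0.4916 -0.1716  0.1246] yaw 119.77 z [-0.001  0.001 -1.   ] F tool [ 6.2 -0.5 -0.1] T tool [-0.082  1.55  -0.038] g 0.162 q7 0.36
stand x,y mm -114.6 60.5 phi 62.18 r 129.6 head-phi 0.79
```

```bash
cat > red.py <<'E'
from h import *
import sys
snap('scene',sys.argv[1])
for n in ('scene0','s3','s4','s5',sys.argv[1]):
    a=load(n)['pixels'].astype(int)[160:178,195:222]; e=a[...,0]-1.0*np.maximum(a[...,1],a[...,2]*1.0); e=np.where((a[...,1]<a[...,2]+12)&(e>25),e,0)
    v,u=np.nonzero(e); print(n,e.sum(),[(x+195,y+160,int(e[y,x])) for x,y in zip(u,v)][:12])
a=load(sys.argv[1])['pixels']
for y in range(165,172): print(y,[tuple(map(int,a[y,x])) for x in range(204,213)])
E
python3 red.py s6
```

```text
scene0 267.0 [(np.int64(207), np.int64(165), 28), (np.int64(208), np.int64(167), 58), (np.int64(208), np.int64(168), 81), (np.int64(210), np.int64(168), 100)]
s3 326.0 [(np.int64(208), np.int64(167), 58), (np.int64(208), np.int64(168), 84), (np.int64(209), np.int64(168), 101), (np.int64(210), np.int64(168), 83)]
s4 156.0 [(np.int64(208), np.int64(167), 66), (np.int64(208), np.int64(168), 90)]
s5 200.0 [(np.int64(207), np.int64(166), 26), (np.int64(207), np.int64(167), 26), (np.int64(208), np.int64(167), 63), (np.int64(208), np.int64(168), 85)]
s6 32.0 [(np.int64(207), np.int64(167), 32)]
165 [(183, 111, 58), (126, 67, 33), (128, 64, 26), (23, 6, 4), (132, 135, 129), (184, 185, 176), (178, 180, 172), (185, 186, 178), (180, 182, 172)]
166 [(108, 52, 23), (95, 45, 16), (97, 44, 15), (32, 10, 2), (99, 102, 98), (166, 166, 161), (165, 166, 161), (164, 163, 154), (170, 169, 163)]
167 [(81, 40, 22), (56, 31, 9), (32, 16, 7), (47, 15, 6), (70, 73, 71), (143, 144, 137), (142, 139, 135), (140, 141, 133), (143, 144, 135)]
168 [(1, 5, 10), (0, 1, 6), (4, 6, 14), (37, 17, 15), (67, 54, 51), (119, 123, 115), (121, 118, 115), (124, 123, 117), (123, 121, 115)]
169 [(5, 14, 12), (11, 11, 13), (5, 8, 9), (14, 13, 11), (73, 62, 61), (94, 97, 90), (92, 93, 86), (92, 92, 88), (95, 93, 90)]
170 [(0, 0, 7), (0, 0, 0), (0, 0, 0), (0, 3, 0), (81, 79, 80), (70, 74, 70), (59, 58, 53), (68, 67, 65), (67, 63, 63)]
171 [(0, 0, 0), (0, 0, 0), (7, 14, 15), (29, 22, 27), (87, 86, 88), (106, 103, 103), (129, 127, 127), (134, 129, 131), (94, 88, 89)]
```

Red has vanished in the scene image (32, against 156–326 in the earlier frames), so the bushing now really is at the buffer. Relaxing the push gradually.

```bash
python3 -m creep '[[[0,0,0.04,0.004,0,0,1],[0,0,0.04,0.004,0,0,1],[0,0,0,0,0,0,1],[0,0,0,0,0,0,1],[0,0,0,0,0,0,1],[0,0,0,0,0,0,1],[0,0,0,0,0,0,1],[0,0,0,0,0,0,1]]]'; python3 st.py; python3 red.py s7|sed -n 5p
```

```text
time: 36.18
tool_pos: [0.4914, -0.1711, 0.1247]
ee_rot: [0.505, 0.863, 0.0, -0.0]
ft_force: [-2.1, 3.7, -1.7]
grip_width: 0.162
t 36.18 p [ 0.4914 -0.1711  0.1247] yaw 119.27 z [ 0.  0. -1.] F tool [ 4.2 -0.   1.7] T tool [-0.193  1.143 -0.041] g 0.162 q7 0.35
stand x,y mm -114.4 60.9 phi 61.96 r 129.6 head-phi 0.52
s7 91.0 [(np.int64(205), np.int64(167), 27), (np.int64(207), np.int64(167), 33), (np.int64(208), np.int64(168), 31)]
```

```bash
python3 -m creep '[[[0,0,0.03,0.003,0,0,1],[0,0,0,0,0,0,1],[0,0,0,0,0,0,1],[0,0,0,0,0,0,1],[0,0,0,0,0,0,1],[0,0,0,0,0,0,1],[0,0,0,0,0,0,1],[0,0,0,0,0,0,1]]]'; python3 st.py; python3 red.py s8|sed -n 5p;  python3 -m creep '[[[0,0,0.02,0.002,0,0,1],[0,0,0,0,0,0,1],[0,0,0,0,0,0,1],[0,0,0,0,0,0,1],[0,0,0,0,0,0,1],[0,0,0,0,0,0,1],[0,0,0,0,0,0,1],[0,0,0,0,0,0,1]]]'; python3 st.py; python3 red.py s9|sed -n 5p
```

```text
time: 36.9
tool_pos: [0.4912, -0.1708, 0.1248]
ee_rot: [0.507, 0.862, -0.0, 0.0]
ft_force: [-1.0, 1.8, -3.6]
grip_width: 0.16
t 36.9 p [ 0.4912 -0.1708  0.1248] yaw 119.1 z [ 0. -0. -1.] F tool [2.1 0.1 3.6] T tool [-0.158  0.731 -0.007] g 0.16 q7 0.35
stand x,y mm -114.2 61.2 phi 61.79 r 129.6 head-phi 0.52
s8 72.0 [(np.int64(205), np.int64(167), 27), (np.int64(208), np.int64(168), 45)]
time: 37.62
tool_pos: [0.491, -0.1704, 0.1248]
ee_rot: [0.508, 0.862, -0.0, 0.0]
ft_force: [-0.6, 0.8, -2.7]
grip_width: 0.162
t 37.62 p [ 0.491  -0.1704  0.1248] yaw 118.99 z [ 0. -0. -1.] F tool [ 1.  -0.1  2.7] T tool [-0.154  0.401  0.01 ] g 0.162 q7 0.34
stand x,y mm -113.9 61.6 phi 61.6 r 129.5 head-phi 0.59
s9 86.0 [(np.int64(207), np.int64(167), 32), (np.int64(208), np.int64(168), 54)]
```

```bash
python3 -m creep '[[[0,0,0,0,0,0.005,1],[0,0,0,0,0,0,1],[0,0,0,0,0,0,1],[0,0,0,0,0,0,1],[0,0,0,0,0,0,1],[0,0,0,0,0,0,1],[0,0,0,0,0,0,1],[0,0,0,0,0,0,1]]]' 10; python3 st.py
```

```text
time: 38.33
tool_pos: [0.4912, -0.1704, 0.1241]
ee_rot: [0.508, 0.862, -0.0, 0.0]
ft_force: [-2.7, 0.5, 4.2]
grip_width: 0.159
t 38.33 p [ 0.4912 -0.1704  0.1241] yaw 118.99 z [ 0.001 -0.    -1.   ] F tool [ 1.7 -2.1 -4.2] T tool [ 0.187  0.45  -0.022] g 0.159 q7 0.34
stand x,y mm -113.9 61.5 phi 61.62 r 129.4 head-phi 0.57
```

```bash
python3 -m creep '[[[0,0,0,0,-0.001,-0.002,1],[0,0,0,0,0,0,1],[0,0,0,0,0,0,1],[0,0,0,0,0,0,1],[0,0,0,0,0,0,1],[0,0,0,0,0,0,1],[0,0,0,0,0,0,1],[0,0,0,0,0,0,1]]]'; python3 st.py
```

```text
time: 39.0
tool_pos: [0.4905, -0.1704, 0.1239]
ee_rot: [0.508, 0.862, -0.0, -0.0]
ft_force: [0.6, 0.2, -1.9]
grip_width: 0.162
t 39.0 p [ 0.4905 -0.1704  0.1239] yaw 118.99 z [-0.  0. -1.] F tool [-0.1  0.6  1.9] T tool [-0.209  0.096 -0.044] g 0.162 q7 0.34
stand x,y mm -114.2 62.0 phi 61.49 r 130.0 head-phi 0.7
```

```bash
python3 -m creep '[[[0,0,0,-0.003,0,0,1],[0,0,0,0,0,0,1],[0,0,0,0,0,0,1],[0,0,0,0,0,0,1],[0,0,0,0,0,0,1],[0,0,0,0,0,0,1],[0,0,0,0,0,0,1],[0,0,0,0,0,0,1]]]'; python3 st.py; python3 red.py s10|sed -n 5p
```

```text
time: 39.67
tool_pos: [0.4908, -0.1708, 0.124]
ee_rot: [0.508, 0.862, -0.0, -0.0]
ft_force: [-1.2, 1.9, -2.5]
grip_width: 0.164
t 39.67 p [ 0.4908 -0.1708  0.124 ] yaw 119.0 z [-0.001  0.    -1.   ] F tool [ 2.3 -0.1  2.5] T tool [-0.078  0.441 -0.028] g 0.164 q7 0.34
stand x,y mm -114.4 61.6 phi 61.68 r 129.9 head-phi 0.51
s10 109.0 [(np.int64(207), np.int64(167), 30), (np.int64(208), np.int64(167), 28), (np.int64(208), np.int64(168), 51)]
```

```bash
python3 -m creep '[[[0,0,0,0.001,0,0.001,1],[0,0,0,0,0,0,1],[0,0,0,0,0,0,1],[0,0,0,0,0,0,0.82],[0,0,0,0,0,0,0.8],[0,0,0,0,0,0,0.78],[0,0,0,0,0,0,0.75],[0,0,0,0,0,0,0.7]]]' 4; python3 st.py; python3 red.py s11|sed -n 5,13p
```

```text
time: 40.38
tool_pos: [0.4913, -0.1709, 0.1242]
ee_rot: [0.508, 0.862, 0.0, 0.0]
ft_force: [0.3, -0.4, 0.2]
grip_width: 0.266
t 40.38 p [ 0.4913 -0.1709  0.1242] yaw 118.98 z [ 0.001 -0.    -1.   ] F tool [-0.5  0.1 -0.2] T tool [-0.091 -0.046 -0.01 ] g 0.266 q7 0.34
stand x,y mm -114.2 61.1 phi 61.86 r 129.6 head-phi 0.32
s11 146.0 [(np.int64(205), np.int64(167), 26), (np.int64(208), np.int64(167), 28), (np.int64(208), np.int64(168), 64), (np.int64(208), np.int64(169), 28)]
165 [(235, 137, 71), (127, 63, 24), (130, 69, 37), (21, 0, 0), (51, 52, 36), (153, 155, 148), (134, 133, 128), (132, 131, 123), (129, 128, 123)]
166 [(184, 101, 51), (109, 55, 27), (95, 51, 20), (40, 19, 9), (28, 22, 13), (176, 178, 172), (168, 169, 160), (165, 165, 158), (163, 161, 154)]
167 [(74, 36, 16), (56, 30, 19), (35, 20, 1), (48, 23, 12), (59, 31, 25), (154, 159, 151), (149, 149, 142), (147, 148, 141), (143, 145, 137)]
168 [(3, 9, 12), (0, 0, 0), (0, 0, 11), (41, 19, 18), (87, 23, 20), (126, 126, 119), (125, 129, 122), (123, 121, 119), (125, 125, 121)]
169 [(0, 0, 0), (17, 21, 21), (7, 8, 9), (0, 7, 10), (98, 67, 70), (99, 100, 96), (98, 98, 93), (98, 98, 94), (94, 95, 88)]
170 [(0, 1, 8), (0, 0, 0), (0, 0, 0), (0, 0, 0), (108, 109, 111), (70, 72, 67), (65, 65, 62), (60, 62, 56), (63, 64, 58)]
171 [(0, 0, 0), (0, 0, 0), (5, 13, 12), (25, 26, 27), (106, 104, 104), (59, 58, 57), (150, 148, 149), (156, 153, 153), (79, 75, 78)]
```

Carriage slid back a bit again. A gentler finish would be to push the bushing's rear end low down with closed fingertips, so there's little cocking, then withdraw slowly.

```bash
python3 -m creep '[[[0,0,0,0,0,0,0.6],[0,0,0,0,0,0,0.6],[0,0,0,0,0,-0.04,0.6],[0,0,0,0,0,-0.1,0.6],[0,0,0,0,0,-0.14,0.6],[0,0,0,0,0,-0.06,0.6],[0,0,0,0,0,0,0.6],[0,0,0,0,0,0,0.6]]]' 20 && python3 -m creep '[[[0,0,0,0.085,0,0,1],[0,0,0,0.1,0,0,1],[0,0,0,0,0,0,1],[0,0,0,0,0,0,1],[0,0,0,0,0,0,1],[0,0,0,0,0,0,1],[0,0,0,0,0,0,1],[0,0,0,0,0,0,1]]]'; python3 st.py;python3 red.py s12|sed -n 5,13p; python3 - <<'E'
from h import *
w=snap('wrist','w8')
for n in('s5','s12'):
    a=load(n)['pixels'].astype(int)[:,:]; m=a[140:185,195:235]; e=np.clip(m[...,2]-m[...,0]-40,0,None); print(n,'blue centroid',(e.sum(0)@np.arange(195,235)/e.sum()).round(2),(e.sum(1)@np.arange(140,185)/e.sum()).round(2),e.sum())
E
```

```text
time: 41.1
tool_pos: [0.4911, -0.1709, 0.1924]
ee_rot: [0.508, 0.862, -0.0, 0.001]
ft_force: [0.1, 0.3, 0.4]
grip_width: 0.396
time: 41.77
tool_pos: [0.4731, -0.1388, 0.1917]
ee_rot: [0.508, 0.861, 0.0, -0.0]
ft_force: [0.5, -0.3, -0.9]
grip_width: 0.012
t 41.77 p [ 0.4731 -0.1388  0.1917] yaw 118.94 z [-0.  0. -1.] F tool [-0.5  0.3  0.9] T tool [-0.123 -0.046 -0.024] g 0.012 q7 0.39
stand x,y mm -97.3 93.9 phi 46.04 r 135.2 head-phi 16.11
s12 85.0 [(np.int64(208), np.int64(168), 56), (np.int64(208), np.int64(169), 29)]
165 [(111, 57, 20), (118, 60, 27), (135, 69, 36), (27, 10, 5), (47, 47, 31), (98, 101, 98), (98, 98, 94), (89, 88, 83), (148, 148, 141)]
166 [(116, 61, 33), (100, 49, 19), (95, 49, 17), (30, 17, 9), (27, 24, 10), (91, 94, 90), (87, 88, 84), (82, 81, 77), (116, 117, 112)]
167 [(83, 46, 29), (54, 28, 16), (42, 26, 22), (20, 2, 0), (43, 26, 24), (115, 118, 113), (113, 115, 110), (109, 110, 103), (147, 147, 142)]
168 [(10, 12, 19), (18, 19, 24), (16, 14, 21), (28, 28, 27), (76, 20, 16), (128, 128, 121), (130, 134, 126), (127, 129, 121), (126, 125, 122)]
169 [(17, 24, 25), (19, 21, 18), (27, 29, 28), (19, 20, 26), (98, 66, 69), (101, 102, 96), (97, 97, 92), (98, 96, 91), (98, 97, 90)]
170 [(9, 3, 9), (0, 0, 0), (0, 2, 2), (0, 0, 0), (108, 107, 108), (71, 71, 67), (64, 65, 61), (61, 63, 58), (66, 65, 61)]
171 [(0, 0, 3), (0, 0, 0), (5, 10, 11), (30, 28, 32), (108, 106, 107), (59, 60, 60), (148, 148, 148), (154, 151, 150), (75, 74, 72)]
s5 blue centroid 212.33 153.11 4942
s12 blue centroid 213.16 154.04 2945
```

```bash
python3 -m creep '[[[0,0,0,0,0,0.12,1],[0,0,0,0,0,0.12,1],[0,0,0,0,0,0.1,1],[0,0,0,0,0,0.06,1],[0,0,0,0,0,0.035,1],[0,0,0,0,0,0,1],[0,0,0,0,0,0,1],[0,0,0,0,0,0,1]]]'; python3 st.py; python3 -m creep '[[[0,0,0,-0.015,0,0,1],[0,0,0,-0.015,0,0,1],[0,0,0,-0.01,0,0,1],[0,0,0,0,0,0,1],[0,0,0,0,0,0,1],[0,0,0,0,0,0,1],[0,0,0,0,0,0,1],[0,0,0,0,0,0,1]]]'; python3 st.py
```

```text
time: 42.53
tool_pos: [0.474, -0.1384, 0.106]
ee_rot: [0.508, 0.862, 0.0, 0.001]
ft_force: [-0.3, 0.0, 0.7]
grip_width: 0.007
t 42.53 p [ 0.474  -0.1384  0.106 ] yaw 118.99 z [ 0.002 -0.001 -1.   ] F tool [ 0.2 -0.3 -0.7] T tool [-0.12  -0.028  0.001] g 0.007 q7 0.27
stand x,y mm -96.5 93.4 phi 45.93 r 134.3 head-phi 16.26
time: 43.2
tool_pos: [0.4768, -0.1454, 0.1049]
ee_rot: [0.508, 0.862, -0.0, 0.0]
ft_force: [0.1, 0.2, 0.2]
grip_width: 0.007
t 43.2 p [ 0.4768 -0.1454  0.1049] yaw 118.99 z [-0. -0. -1.] F tool [ 0.1  0.2 -0.2] T tool [-0.028 -0.03   0.009] g 0.007 q7 0.28
stand x,y mm -100.8 87.2 phi 49.14 r 133.3 head-phi 13.05
```

```bash
python3 -m creep '[[[0,0,0,-0.006,0,0,1],[0,0,0,-0.006,0,0,1],[0,0,0,0,0,0,1],[0,0,0,0,0,0,1],[0,0,0,0,0,0,1],[0,0,0,0,0,0,1],[0,0,0,0,0,0,1],[0,0,0,0,0,0,1]]]' >/dev/null; python3 st.py|head -1; python3 -m creep '[[[0,0,0,-0.005,0,0,1],[0,0,0,-0.005,0,0,1],[0,0,0,0,0,0,1],[0,0,0,0,0,0,1],[0,0,0,0,0,0,1],[0,0,0,0,0,0,1],[0,0,0,0,0,0,1],[0,0,0,0,0,0,1]]]' >/dev/null; python3 st.py|head -1
```

```text
t 43.87 p [ 0.4774 -0.1462  0.1049] yaw 119.04 z [-0.001  0.001 -1.   ] F tool [ 4.2 -0.3 -2.5] T tool [-0.041  1.066 -0.017] g 0.002 q7 0.28
t 44.53 p [ 0.4777 -0.1467  0.1049] yaw 119.08 z [-0.003  0.002 -1.   ] F tool [ 8.5 -2.3 -5.5] T tool [ 0.113  1.799 -0.02 ] g 0.004 q7 0.28
```

```bash
python3 red.py s13|sed -n 5,13p; python3 - <<'E'
from h import *
t=robot.read_state()
ex=R.from_quat(t['ee_rot']).as_matrix()[:,0]; print('TCP to released centre along x mm', 1e3*((t['tool_pos']-np.array([.4905,-.1698,0]))@ex))
# scene displacement of fin+bushing by template match s12->s13
a,b=[cv2.cvtColor(load(n)['pixels'],cv2.COLOR_RGB2GRAY).astype(np.float32) for n in('s12','s13')]
for nm,(y0,y1,x0,x1) in {'box/horn':(172,190,203,225),'collar':(158,172,199,207),'clamp':(165,185,172,186)}.items():
    print(nm,cv2.phaseCorrelate(a[y0:y1,x0:x1],b[y0:y1,x0:x1],cv2.createHanningWindow((x1-x0,y1-y0),cv2.CV_32F)))
c=load('s13'); C=np.array([.4905,-.17,.07]); f=np.array([.484,-.875,0])*.001
print('px per mm forward',np.array(proj(c,C+f))-proj(c,C))
E
```

```text
s13 53.0 [(np.int64(207), np.int64(167), 26), (np.int64(208), np.int64(168), 27)]
165 [(212, 121, 63), (217, 125, 65), (237, 143, 74), (60, 29, 15), (105, 105, 96), (194, 197, 190), (108, 107, 101), (100, 98, 96), (95, 97, 91)]
166 [(210, 113, 57), (192, 104, 51), (189, 112, 58), (56, 29, 9), (60, 64, 65), (148, 152, 144), (98, 96, 93), (94, 95, 90), (88, 88, 85)]
167 [(148, 73, 34), (111, 58, 30), (74, 40, 20), (44, 18, 9), (50, 36, 34), (81, 83, 80), (83, 81, 79), (83, 82, 78), (83, 82, 80)]
168 [(0, 0, 5), (0, 0, 9), (6, 14, 17), (30, 12, 16), (58, 31, 28), (75, 75, 71), (77, 81, 74), (78, 81, 77), (69, 71, 67)]
169 [(4, 11, 1), (8, 7, 15), (1, 0, 0), (0, 0, 0), (68, 61, 58), (73, 71, 69), (67, 68, 63), (70, 69, 64), (69, 69, 64)]
170 [(0, 11, 6), (7, 8, 7), (3, 13, 6), (0, 0, 4), (87, 87, 88), (65, 67, 63), (61, 60, 57), (57, 59, 55), (64, 64, 59)]
171 [(0, 0, 0), (0, 0, 0), (2, 0, 4), (26, 29, 28), (104, 103, 103), (86, 81, 83), (84, 83, 82), (85, 82, 83), (77, 77, 77)]
TCP to released centre along x mm 26.831545456990813
box/horn ((-0.10351003464334951, -0.22553636018668044), 0.9490058565581286)
collar ((-0.1526530222077307, 1.0247809371322045), 0.7831219772497813)
clamp ((0.6595343569408421, -0.09614523466592395), 1.0615962779521941)
px per mm forward [-0.31970006  0.01407526]
```

```bash
python3 -m creep '[[[0,0,0,0.002,0,0,1],[0,0,0,0.002,0,0,1],[0,0,0,0.002,0,0,1],[0,0,0,0.002,0,0,1],[0,0,0,0.002,0,0,1],[0,0,0,0.002,0,0,1],[0,0,0,0.002,0,0,1],[0,0,0,0.002,0,0,1]]]'>/dev/null; python3 st.py|head -1;python3 red.py s14|sed -n 5p; python3 -m creep '[[[0,0,0,0.002,0,0,1],[0,0,0,0.004,0,0,1],[0,0,0,0.01,0,0,1],[0,0,0,0.02,0,0,1],[0,0,0,0.03,0,0,1],[0,0,0,0,0,0,1],[0,0,0,0,0,0,1],[0,0,0,0,0,0,1]]]'>/dev/null; python3 st.py|head -1; python3 red.py s15|sed -n 5,13p
```

```text
t 45.25 p [ 0.4774 -0.1465  0.1049] yaw 118.99 z [ 0. -0. -1.] F tool [ 3.  -1.3 -2.4] T tool [-0.028  0.631  0.009] g 0.004 q7 0.28
s14 31.0 [(np.int64(208), np.int64(168), 31)]
t 45.97 p [ 0.4712 -0.1349  0.1051] yaw 119.0 z [ 0. -0. -1.] F tool [-0.6  0.3  0.1] T tool [-0.095 -0.049  0.036] g 0.004 q7 0.26
s15 28.0 [(np.int64(208), np.int64(168), 28)]
165 [(101, 50, 21), (223, 131, 69), (242, 142, 71), (65, 35, 21), (75, 80, 70), (188, 189, 180), (190, 191, 181), (184, 183, 175), (189, 190, 181)]
166 [(162, 85, 42), (194, 106, 52), (194, 112, 59), (61, 30, 13), (40, 45, 47), (139, 143, 138), (173, 172, 166), (170, 171, 163), (177, 175, 168)]
167 [(154, 77, 39), (115, 58, 30), (77, 44, 25), (46, 22, 7), (45, 26, 31), (78, 80, 76), (127, 126, 119), (125, 125, 119), (131, 132, 126)]
168 [(5, 14, 22), (0, 10, 11), (0, 2, 4), (30, 9, 13), (61, 33, 32), (75, 73, 69), (71, 70, 66), (67, 67, 67), (69, 66, 67)]
169 [(12, 12, 21), (9, 10, 13), (5, 14, 16), (4, 7, 10), (82, 68, 68), (73, 72, 69), (65, 66, 64), (64, 66, 63), (66, 64, 60)]
170 [(11, 14, 6), (0, 0, 3), (0, 0, 0), (0, 0, 0), (104, 102, 104), (67, 68, 66), (57, 60, 55), (59, 61, 54), (62, 62, 59)]
171 [(0, 0, 2), (0, 0, 0), (8, 11, 14), (24, 24, 25), (111, 106, 109), (73, 74, 74), (84, 81, 83), (85, 84, 84), (78, 77, 78)]
```

```bash
python3 -m creep '[[[0,0,0,0.03,0,-0.12,1],[0,0,0,0,0,-0.18,1],[0,0,0,0,0,-0.18,1],[0,0,0,0,0,-0.18,1],[0,0,0,0,0,-0.066,1],[0,0,0,-0.1,0,0,1],[0,0,0,-0.15,0,0,1],[0,0,0,-0.18,0,0,1]]]' && python3 -m creep '[[[0,0,0,-0.15,-0.015,0,1],[0,0,0,-0.04,0,0,1],[0,0,0.2,0,0,0,1],[0,0,0.15,0,0,0,1],[0,0,0,0,0,0,1],[0,0,0,0,0,0,1],[0,0,0,0,0,0,1],[0,0,0,0,0,0,1]]]'; python3 - <<'E'
from h import *
w=snap('wrist','w9'); u,v=205,83
cv2.imwrite('pics/v9.png',cv2.resize(cv2.cvtColor(w['pixels'],cv2.COLOR_RGB2BGR)[v:v+75,u:u+100],(800,600),interpolation=cv2.INTER_CUBIC))
for n in('w6','w7','w9'):
    a=load(n)['pixels'].astype(int)[105:140,240:285]; e=a[...,0]-a[...,1]; m=(a[...,0]>110)&(e>70)&(a[...,1]<a[...,2]+35)&(a[...,1]<90); print(n,m.sum(),e[m].sum(), np.argwhere(m).min(0)+[105,240] if m.any() else '',np.argwhere(m).max(0)+[105,240] if m.any() else '')
E
```

```text
time: 46.68
tool_pos: [0.5102, -0.2046, 0.2513]
ee_rot: [0.507, 0.862, -0.001, 0.001]
ft_force: [1.2, 0.3, 0.6]
grip_width: 0.002
time: 47.35
tool_pos: [0.5255, -0.2386, 0.2505]
ee_rot: [0.522, 0.853, -0.0, 0.0]
ft_force: [0.6, -0.4, 0.2]
grip_width: 0.003
w6 13 1333 [121 267] [125 269]
w7 13 1300 [122 266] [126 269]
w9 11 1099 [123 267] [127 269]
```

View pics/v9.png

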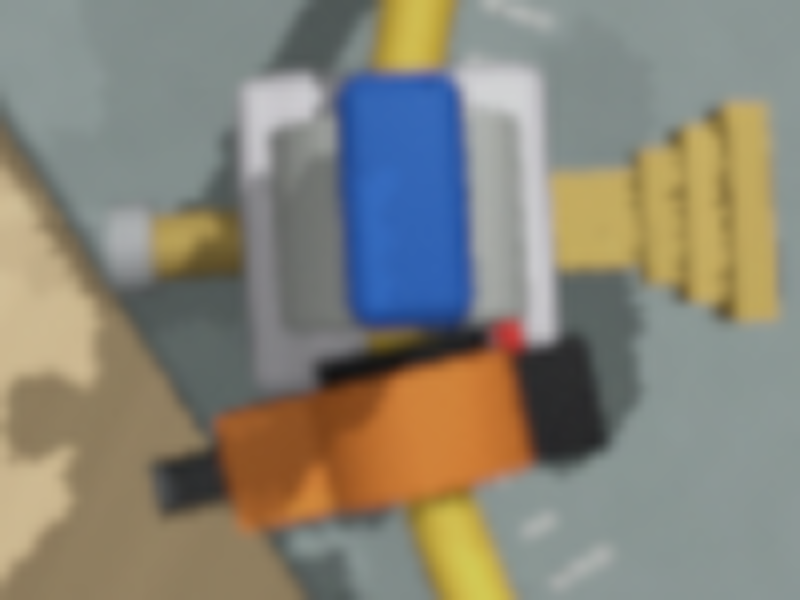

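Much closer now: the bushing front (y≈327) is within about 1 mm of the buffer's inner edge (490,335), and a stub of the red button shows at (508,333). One more push: slightly open fingers straddling the rod will press both sides of the bushing at bore height, so nothing cocks, and I'll withdraw slowly.

```bash
python3 -m creep '[[[0,0,-0.34,0,0,0,0.724],[0,0,0,0.142,0.006,0,0.724],[0,0,0,0.142,0.006,0,0.724],[0,0,0,0.142,0.006,0,0.724],[0,0,0,0.143,0.005,0,0.724],[0,0,0,0,0,0,0.724],[0,0,0,0,0,0.1,0.724],[0,0,0,0,0,0.15,0.724]]]' 20 >/dev/null; python3 -m creep '[[[0,0,0,0,0,0.15,0.724],[0,0,0,0,0,0.15,0.724],[0,0,0,0,0,0.1,0.724],[0,0,0,0,0,0,0.724],[0,0,0,0,0,0,0.724],[0,0,0,0,0,0,0.724],[0,0,0,0,0,0,0.724],[0,0,0,0,0,0,0.724]]]' >/dev/null; python3 st.py; python3 - <<'E'
from h import *
p=robot.read_state()['tool_pos']; d=np.array([.4744,-.1368])-p[:2]; y=np.radians(119); print('left dx,dy',d@[np.cos(y),np.sin(y)],d@[np.sin(y),-np.cos(y)])
E
```

```text
t 48.73 p [ 0.4757 -0.138   0.1216] yaw 118.92 z [ 0.003 -0.001 -1.   ] F tool [-1.1 -0.   1.3] T tool [-0.104 -0.029  0.045] g 0.274 q7 0.28
stand x,y mm -95.2 92.2 phi 45.91 r 132.6 head-phi 16.2
left dx,dy 0.0016320130351212922 -0.0005581443267336898
```

```bash
python3 -m creep '[[[0,0,0,-0.012,0.003,0,0.724],[0,0,0,0,0,0.05,0.724],[0,0,0,0,0,0.05,0.724],[0,0,0,0,0,0.04,0.724],[0,0,0,0,0,0.025,0.724],[0,0,0,0,0,0,0.724],[0,0,0,0,0,0,0.724],[0,0,0,0,0,0,0.724]]]' >/dev/null; python3 st.py; python3 -m creep '[[[0,0,0,-0.007,-0.003,0,0.724],[0,0,0,-0.007,-0.002,0,0.724],[0,0,0,0,0,0,0.724],[0,0,0,0,0,0,0.724],[0,0,0,0,0,0,0.724],[0,0,0,0,0,0,0.724],[0,0,0,0,0,0,0.724],[0,0,0,0,0,0,0.724]]]' >/dev/null; python3 st.py
```

```text
t 49.4 p [ 0.4765 -0.1393  0.0872] yaw 118.95 z [ 0.  0. -1.] F tool [0.3 0.1 0.3] T tool [-0.145 -0.116 -0.005] g 0.277 q7 0.24
stand x,y mm -95.9 90.8 phi 46.56 r 132.1 head-phi 15.59
t 50.07 p [ 0.4768 -0.1424  0.0872] yaw 118.94 z [ 0. -0. -1.] F tool [ 0.8 -0.1  0.6] T tool [-0.09  -0.064 -0.027] g 0.275 q7 0.24
stand x,y mm -98.3 88.9 phi 47.89 r 132.5 head-phi 14.26
```

```bash
python3 -m creep '[[[0,0,0,-0.009,0,0,0.724],[0,0,0,-0.009,0,0,0.724],[0,0,0,0,0,0,0.724],[0,0,0,0,0,0,0.724],[0,0,0,0,0,0,0.724],[0,0,0,0,0,0,0.724],[0,0,0,0,0,0,0.724],[0,0,0,0,0,0,0.724]]]' >/dev/null; python3 st.py|head -1; python3 -m creep '[[[0,0,0,-0.006,0,0,0.724],[0,0,0,0,0,0,0.724],[0,0,0,0,0,0,0.724],[0,0,0,0,0,0,0.724],[0,0,0,0,0,0,0.724],[0,0,0,0,0,0,0.724],[0,0,0,0,0,0,0.724],[0,0,0,0,0,0,0.724]]]' >/dev/null; python3 st.py|head -1
```

```text
t 50.73 p [ 0.4785 -0.1456  0.0872] yaw 118.94 z [ 0. -0. -1.] F tool [1.2 0.6 0.2] T tool [-0.098 -0.036 -0.044] g 0.275 q7 0.25
t 51.4 p [ 0.4788 -0.1464  0.0871] yaw 118.94 z [-0.001  0.    -1.   ] F tool [ 2.5  0.4 -1. ] T tool [-0.047  0.594  0.048] g 0.276 q7 0.25
```

Contact at 2.5 N with clean side forces. Pushing on in small steps.

```bash
python3 -m creep '[[[0,0,0,-0.005,0,0,0.724],[0,0,0,0,0,0,0.724],[0,0,0,0,0,0,0.724],[0,0,0,0,0,0,0.724],[0,0,0,0,0,0,0.724],[0,0,0,0,0,0,0.724],[0,0,0,0,0,0,0.724],[0,0,0,0,0,0,0.724]]]' >/dev/null; python3 st.py|head -1; python3 red.py s16|sed -n '5p;8,10p'; python3 -m creep '[[[0,0,0,-0.006,0,0,0.724],[0,0,0,0,0,0,0.724],[0,0,0,0,0,0,0.724],[0,0,0,0,0,0,0.724],[0,0,0,0,0,0,0.724],[0,0,0,0,0,0,0.724],[0,0,0,0,0,0,0.724],[0,0,0,0,0,0,0.724]]]' >/dev/null; python3 st.py|head -1; python3 red.py s17|sed -n '5p;8,10p'
```

```text
t 52.07 p [ 0.4789 -0.1468  0.087 ] yaw 118.95 z [-0.001  0.001 -1.   ] F tool [ 4.8 -0.7 -0.9] T tool [0.044 1.061 0.121] g 0.278 q7 0.25
s16 60.0 [(np.int64(205), np.int64(167), 31), (np.int64(208), np.int64(168), 29)]
167 [(81, 45, 25), (54, 23, 13), (42, 24, 14), (25, 7, 6), (51, 33, 30), (62, 62, 58), (67, 69, 67), (61, 61, 58), (65, 62, 59)]
168 [(16, 20, 24), (0, 9, 15), (20, 20, 30), (25, 15, 16), (63, 34, 32), (82, 83, 78), (84, 86, 80), (80, 82, 78), (81, 78, 75)]
169 [(11, 17, 17), (12, 12, 14), (30, 37, 33), (19, 16, 17), (62, 53, 52), (81, 84, 81), (84, 85, 79), (69, 68, 67), (74, 71, 69)]
t 52.78 p [ 0.4791 -0.1471  0.0869] yaw 118.98 z [-0.002  0.002 -1.   ] F tool [ 6.2 -1.2 -1.7] T tool [0.119 1.442 0.031] g 0.276 q7 0.25
s17 57.0 [(np.int64(205), np.int64(167), 31), (np.int64(208), np.int64(168), 26)]
167 [(80, 38, 20), (60, 29, 19), (38, 20, 11), (22, 14, 4), (49, 25, 26), (58, 60, 57), (64, 64, 60), (65, 58, 59), (63, 63, 58)]
168 [(17, 19, 26), (13, 12, 27), (22, 25, 24), (23, 13, 19), (66, 37, 40), (83, 85, 79), (78, 78, 74), (83, 84, 82), (84, 83, 82)]
169 [(5, 3, 12), (17, 20, 19), (26, 21, 21), (13, 17, 19), (70, 66, 65), (85, 86, 80), (85, 86, 80), (70, 68, 68), (71, 71, 67)]
```

```bash
python3 -m creep '[[[0,0,-0.05,-0.005,0,0,0.724],[0,0,0,-0.005,0,0,0.724],[0,0,0,0,0,0,0.724],[0,0,0,0,0,0,0.724],[0,0,0,0,0,0,0.724],[0,0,0,0,0,0,0.724],[0,0,0,0,0,0,0.724],[0,0,0,0,0,0,0.724]]]' >/dev/null; python3 st.py|head -1; python3 red.py s18|sed -n '5p;8,10p'
```

```text
t 53.5 p [ 0.4791 -0.1475  0.0868] yaw 119.29 z [-0.004  0.003 -1.   ] F tool [10.7 -1.1 -5.1] T tool [0.227 2.262 0.078] g 0.274 q7 0.26
s18 94.0 [(np.int64(208), np.int64(167), 47), (np.int64(208), np.int64(168), 47)]
167 [(76, 37, 16), (57, 28, 13), (33, 11, 3), (20, 6, 0), (63, 10, 16), (49, 45, 43), (60, 64, 61), (63, 59, 60), (57, 60, 53)]
168 [(10, 19, 18), (7, 8, 16), (21, 29, 31), (21, 9, 8), (74, 23, 27), (74, 69, 69), (78, 80, 75), (80, 82, 78), (86, 85, 80)]
169 [(19, 23, 20), (16, 21, 18), (25, 29, 31), (8, 11, 12), (69, 64, 64), (85, 89, 82), (86, 85, 82), (72, 72, 69), (70, 71, 66)]
```

Pushing harder this way only cocks the carriage. The gripped, floating push did reach the stop cleanly, so I'm going back to that, this time releasing with the weight resting on the rod and the axial force near zero.

```bash
python3 -m creep '[[[0,0,0,0.02,0,0,0.724],[0,0,0,0.025,0,-0.01,0.724],[0,0,0,0,0,-0.1,0.6],[0,0,0,0,0,-0.15,0.6],[0,0,0,0,0,-0.15,0.6],[0,0,0,0,0,-0.125,0.6],[0,0,0,-0.08,0,0,0.6],[0,0,0,-0.08,-0.002,0,0.6]]]' >/dev/null; python3 -m creep '[[[0,0,0,0,0,0,0.6],[0,0,0,0,0,0.1,0.6],[0,0,0,0,0,0.12,0.6],[0,0,0,0,0,0.1,0.6],[0,0,0,0,0,0.03,0.6],[0,0,0,0,0,0,0.6],[0,0,0,0,0,0,0.6],[0,0,0,0,0,0,0.7]]]' 20 >/dev/null; python3 st.py
```

```text
t 54.88 p [ 0.4929 -0.1706  0.125 ] yaw 119.22 z [ 0.002 -0.    -1.   ] F tool [ 0.8  0.4 -0.1] T tool [-0.174 -0.129  0.013] g 0.372 q7 0.34
stand x,y mm -113.1 60.0 phi 62.08 r 128.0 head-phi 0.34
```

```bash
python3 -m creep '[[[0,0,0,0.003,-0.007,0,0.7],[0,0,0,0,0,0,0.75],[0,0,0,0,0,0,0.8],[0,0,0,0,0,0,1],[0,0,0,0,0,0,1],[0,0,0,0,0,0,1],[0,0,0,0,0,-0.005,1],[0,0,0,0,0,0,1]]]' 25 >/dev/null; python3 st.py; python3 -m creep '[[[0,0,0,0,0,0,1],[0,0,0,-0.003,0,0,1],[0,0,0,0,0,0,1],[0,0,0,0,0,0,1],[0,0,0,0,0,0,1],[0,0,0,0,0,0,1],[0,0,0,0,0,0,1],[0,0,0,0,0,0,1]]]' >/dev/null; python3 st.py
```

```text
t 55.55 p [ 0.4901 -0.1705  0.1249] yaw 119.23 z [-0.001  0.    -1.   ] F tool [ 1.4 -0.8  2.8] T tool [-0.182  0.095 -0.041] g 0.16 q7 0.34
stand x,y mm -114.5 62.4 phi 61.43 r 130.4 head-phi 1.01
t 56.22 p [ 0.4905 -0.171   0.125 ] yaw 119.23 z [-0.001  0.    -1.   ] F tool [ 2.1 -0.6  2.6] T tool [-0.125  0.669  0.025] g 0.158 q7 0.34
stand x,y mm -114.8 61.7 phi 61.73 r 130.3 head-phi 0.7
```

```bash
python3 -m creep '[[[0,0,-0.05,-0.005,0.003,0,1],[0,0,-0.05,-0.005,0,0,1],[0,0,0,0,0,0,1],[0,0,0,0,0,0,1],[0,0,0,0,0,0,1],[0,0,0,0,0,0,1],[0,0,0,0,0,0,1],[0,0,0,0,0,0,1]]]' >/dev/null; python3 st.py; python3 red.py s19|sed -n '5p;8,10p'
```

```text
t 56.88 p [ 0.4911 -0.1717  0.1248] yaw 119.84 z [-0.003  0.001 -1.   ] F tool [ 5.6 -1.7  1.1] T tool [ 0.229  1.429 -0.08 ] g 0.16 q7 0.35
stand x,y mm -115.0 60.9 phi 62.1 r 130.1 head-phi 0.93
s19 69.0 [(np.int64(207), np.int64(167), 30), (np.int64(208), np.int64(168), 39)]
167 [(79, 38, 18), (57, 30, 12), (35, 20, 10), (44, 14, 6), (93, 70, 68), (148, 149, 143), (144, 144, 137), (143, 144, 138), (142, 140, 133)]
168 [(5, 8, 13), (0, 0, 5), (1, 8, 6), (32, 17, 18), (93, 54, 49), (123, 124, 118), (123, 125, 119), (122, 123, 115), (119, 118, 116)]
169 [(0, 0, 0), (0, 0, 0), (0, 2, 0), (14, 17, 17), (70, 58, 56), (95, 94, 91), (98, 97, 93), (99, 99, 95), (93, 94, 91)]
```

```bash
python3 -m creep '[[[0,0,-0.03,-0.005,0.002,0,1],[0,0,-0.03,-0.003,0,0,1],[0,0,0,0,0,0,1],[0,0,0,0,0,0,1],[0,0,0,0,0,0,1],[0,0,0,0,0,0,1],[0,0,0,0,0,0,1],[0,0,0,0,0,0,1]]]' >/dev/null; python3 st.py; python3 red.py s20|sed -n '5p;8,10p'; python3 -m creep '[[[0,0,0.04,0.005,0,0,1],[0,0,0.04,0.004,0,0,1],[0,0,0,0,0,0,1],[0,0,0,0,0,0,1],[0,0,0,0,0,0,1],[0,0,0,0,0,0,1],[0,0,0,0,0,0,1],[0,0,0,0,0,0,1]]]' >/dev/null; python3 st.py; python3 red.py s21|sed -n '5p;8,10p'
```

```text
t 57.6 p [ 0.4915 -0.1723  0.1248] yaw 120.19 z [-0.005  0.002 -1.   ] F tool [ 8.1 -2.7 -2. ] T tool [ 0.474  1.871 -0.121] g 0.153 q7 0.36
stand x,y mm -115.3 60.2 phi 62.42 r 130.1 head-phi 0.97
s20 30.0 [(np.int64(207), np.int64(167), 30)]
167 [(82, 41, 23), (55, 29, 10), (39, 22, 14), (47, 17, 12), (86, 88, 87), (144, 145, 138), (143, 143, 137), (143, 143, 135), (144, 142, 137)]
168 [(4, 9, 14), (6, 17, 16), (0, 0, 0), (38, 18, 18), (78, 62, 62), (127, 127, 122), (122, 128, 121), (121, 120, 117), (125, 125, 120)]
169 [(3, 9, 17), (14, 15, 16), (0, 0, 0), (29, 31, 32), (84, 68, 65), (102, 99, 97), (98, 100, 94), (97, 97, 93), (94, 93, 90)]
t 58.32 p [ 0.4912 -0.1717  0.1248] yaw 119.7 z [-0.003  0.001 -1.   ] F tool [ 5.4 -1.1  0.6] T tool [ 0.333  1.284 -0.098] g 0.158 q7 0.35
stand x,y mm -114.9 60.8 phi 62.14 r 130.0 head-phi 0.76
s21 76.0 [(np.int64(207), np.int64(167), 33), (np.int64(208), np.int64(168), 43)]
167 [(78, 41, 19), (54, 21, 8), (59, 33, 14), (47, 14, 8), (93, 68, 66), (144, 146, 139), (144, 144, 137), (144, 145, 137), (146, 146, 139)]
168 [(0, 6, 8), (8, 15, 18), (0, 7, 13), (36, 16, 18), (98, 55, 54), (125, 125, 120), (123, 122, 117), (116, 117, 111), (125, 122, 118)]
169 [(5, 4, 3), (4, 7, 9), (0, 0, 0), (13, 18, 14), (73, 63, 61), (100, 99, 94), (98, 98, 96), (96, 96, 91), (98, 99, 93)]
```

```bash
python3 -m creep '[[[0,0,0.03,0.005,0,0.001,1],[0,0,0.02,0.004,0,0.001,1],[0,0,0,0,0,0,1],[0,0,0,0,0,0,1],[0,0,0,0,0,0,1],[0,0,0,0,0,0,1],[0,0,0,0,0,0,1],[0,0,0,0,0,0,1]]]' >/dev/null; python3 st.py; python3 -m creep '[[[0,0,0,0.001,0,0.002,1],[0,0,0,0,0,0,1],[0,0,0,0,0,0,1],[0,0,0,0,0,0,1],[0,0,0,0,0,0,1],[0,0,0,0,0,0,1],[0,0,0,0,0,0,1],[0,0,0,0,0,0,1]]]' 12 >/dev/null; python3 st.py
```

```text
t 59.03 p [ 0.4912 -0.171   0.1247] yaw 119.38 z [-0.001 -0.    -1.   ] F tool [ 3.4 -4.2 -0.4] T tool [0.806 0.874 0.021] g 0.16 q7 0.34
stand x,y mm -114.3 61.1 phi 61.87 r 129.7 head-phi 0.72
t 59.7 p [ 0.4913 -0.1709  0.1246] yaw 119.38 z [-0.001 -0.001 -1.   ] F tool [ 4.2 -4.5 -1.9] T tool [0.951 0.84  0.01 ] g 0.16 q7 0.34
stand x,y mm -114.2 61.1 phi 61.87 r 129.5 head-phi 0.72
```

```bash
python3 -m creep '[[[0,0,0,0.002,-0.004,0,1],[0,0,0,0,0,0,1],[0,0,0,0,0,0,1],[0,0,0,0,0,0,1],[0,0,0,0,0,0,1],[0,0,0,0,0,0,1],[0,0,0,0,0,0,1],[0,0,0,0,0,0,1]]]' >/dev/null; python3 st.py
```

```text
t 60.37 p [ 0.4911 -0.1709  0.1246] yaw 119.39 z [ 0.001 -0.    -1.   ] F tool [ 1.4 -2.6 -1. ] T tool [ 0.514  0.238 -0.021] g 0.161 q7 0.34
stand x,y mm -114.3 61.3 phi 61.79 r 129.7 head-phi 0.8
```

```bash
python3 -m creep '[[[0,0,0,0,-0.003,0,1],[0,0,0,0,0,0,1],[0,0,0,0,0,0,1],[0,0,0,0,0,0,1],[0,0,0,0,0,0,1],[0,0,0,0,0,0,1],[0,0,0,0,0,0,1],[0,0,0,0,0,0,1]]]' 5 >/dev/null; python3 st.py; python3 red.py s22|sed -n '5p;8,10p'
```

```text
t 61.03 p [ 0.4906 -0.1709  0.1245] yaw 119.4 z [ 0.001 -0.    -1.   ] F tool [ 0.  -0.3 -1. ] T tool [-0.179 -0.038 -0.024] g 0.166 q7 0.34
stand x,y mm -114.6 61.7 phi 61.71 r 130.1 head-phi 0.89
s22 80.0 [(np.int64(208), np.int64(167), 26), (np.int64(208), np.int64(168), 54)]
167 [(77, 38, 16), (53, 24, 7), (38, 24, 17), (42, 15, 0), (65, 39, 37), (152, 154, 148), (147, 150, 141), (140, 142, 135), (146, 145, 140)]
168 [(4, 10, 16), (3, 11, 12), (8, 20, 23), (23, 2, 7), (85, 31, 29), (125, 126, 121), (123, 125, 120), (123, 122, 116), (120, 121, 114)]
169 [(0, 0, 3), (0, 0, 0), (9, 14, 16), (11, 14, 19), (83, 61, 61), (104, 104, 98), (99, 102, 99), (104, 101, 97), (96, 96, 92)]
```

```bash
python3 -m creep '[[[0,0,0,-0.004,0,0,1],[0,0,0,0,0,0,1],[0,0,0,0,0,0,1],[0,0,0,0,0,0,1],[0,0,0,0,0,0,1],[0,0,0,0,0,0,1],[0,0,0,0,0,0,1],[0,0,0,0,0,0,1]]]' 10 >/dev/null; python3 st.py; python3 red.py s23|sed -n '5p;8,10p'
```

```text
t 61.75 p [ 0.4906 -0.1712  0.1245] yaw 119.41 z [ 0.  0. -1.] F tool [ 3.8  1.8 -4.5] T tool [-0.342  0.815 -0.024] g 0.162 q7 0.34
stand x,y mm -114.8 61.5 phi 61.81 r 130.3 head-phi 0.8
s23 48.0 [(np.int64(208), np.int64(168), 48)]
167 [(82, 41, 23), (57, 32, 19), (31, 15, 5), (46, 19, 3), (74, 53, 50), (150, 151, 145), (145, 146, 137), (145, 142, 139), (144, 145, 138)]
168 [(0, 0, 2), (0, 4, 13), (12, 15, 18), (32, 18, 15), (85, 37, 33), (129, 130, 124), (125, 127, 122), (122, 123, 119), (123, 124, 117)]
169 [(4, 7, 11), (7, 3, 3), (17, 14, 17), (2, 3, 12), (81, 59, 62), (104, 107, 100), (96, 96, 91), (96, 97, 91), (102, 98, 95)]
```

```bash
python3 -m creep '[[[0,0,0,0.001,0.001,-0.001,1],[0,0,0,0,0,0,1],[0,0,0,0,0,0,1],[0,0,0,0,0,0,0.84],[0,0,0,0,0,0,0.82],[0,0,0,0,0,0,0.8],[0,0,0,0,0,0,0.75],[0,0,0,0,0,0,0.7]]]' 3 >/dev/null; python3 st.py; python3 red.py s24|sed -n '5p;8,10p'
```

```text
t 62.47 p [ 0.4903 -0.172   0.1243] yaw 119.36 z [-0.001 -0.001 -1.   ] F tool [ 0.6 -0.4  0.1] T tool [-0.132 -0.067 -0.054] g 0.256 q7 0.34
stand x,y mm -115.7 61.4 phi 62.05 r 130.9 head-phi 0.51
s24 119.0 [(np.int64(207), np.int64(167), 29), (np.int64(208), np.int64(167), 27), (np.int64(208), np.int64(168), 63)]
167 [(77, 39, 16), (62, 38, 24), (27, 10, 0), (50, 21, 14), (69, 42, 40), (154, 156, 148), (147, 149, 143), (145, 144, 135), (143, 142, 134)]
168 [(8, 11, 15), (3, 5, 7), (4, 4, 11), (37, 21, 21), (89, 26, 23), (126, 126, 120), (124, 123, 118), (119, 120, 115), (126, 124, 119)]
169 [(18, 10, 15), (8, 15, 15), (0, 11, 10), (21, 24, 25), (96, 69, 71), (99, 100, 95), (98, 97, 91), (95, 100, 93), (99, 97, 94)]
```

```bash
python3 -m creep '[[[0,0,0,0,0,0,0.4],[0,0,0,0,0,0,0.4],[0,0,0,0,0,0,0.4],[0,0,0,0,0,-0.03,0.4],[0,0,0,0,0,-0.1,0.4],[0,0,0,0,0,-0.15,0.4],[0,0,0,0,0,-0.15,0.4],[0,0,0,0,0,-0.15,0.4]]]' >/dev/null; python3 -m creep '[[[0,0,0,-0.1,0,0,0.4],[0,0,0,-0.15,0,0,0.4],[0,0,0,-0.14,0,0,0.4],[0,0,0.2,0,0,0,0.4],[0,0,0.2,0,0,0,0.4],[0,0,0,0,0,0,0.4],[0,0,0,0,0,0,0.4],[0,0,0,0,0,0,0.4]]]'; python3 red.py s25|sed -n '5p;8,10p'; python3 - <<'E'
from h import *
w=snap('wrist','w10')
for n in('w6','w7','w9','w10'):
    a=load(n)['pixels'].astype(int); m=(a[...,2]-a[...,0]>50)&(a[...,2]>120); m[:85]=0;m[130:]=0;m[:,:235]=0;m[:,:][:,270:]=0
    o=(a[...,0]>150)&(a[...,0]-a[...,2]>90)&(a[...,1]>80)&(a[...,1]<150); o[:115]=0;o[150:]=0;o[:,:230]=0;o[:,275:]=0
    f=np.argwhere(m).mean(0); q=np.argwhere(o).mean(0); r=(a[...,0]-a[...,1:].max(-1))
    k=r*((r>70)&(a[...,1]<90)); k[:118]=0;k[130:]=0;k[:,:262]=0;k[:,273:]=0
    print(n,'fin',f.round(2),'collar',q.round(2),'dy',(q-f).round(2),'red area',(k.sum()/150).round(2))
E
```

```text
time: 63.85
tool_pos: [0.5287, -0.238, 0.2409]
ee_rot: [0.521, 0.854, -0.0, 0.0]
ft_force: [0.3, 0.7, -0.9]
grip_width: 0.599
s25 145.0 [(np.int64(207), np.int64(165), 32), (np.int64(208), np.int64(167), 27), (np.int64(208), np.int64(168), 60), (np.int64(208), np.int64(169), 26)]
167 [(136, 70, 38), (100, 51, 29), (64, 35, 20), (41, 20, 7), (59, 30, 32), (134, 136, 129), (134, 136, 130), (131, 130, 123), (129, 131, 125)]
168 [(0, 8, 13), (2, 16, 20), (20, 26, 29), (35, 18, 24), (87, 27, 25), (117, 120, 114), (119, 121, 115), (113, 113, 107), (106, 105, 101)]
169 [(9, 13, 12), (10, 11, 14), (24, 21, 26), (21, 23, 27), (92, 65, 66), (97, 98, 93), (91, 92, 87), (90, 90, 85), (91, 90, 85)]
w6 fin [104.65 255.35] collar [136.57 256.99] dy [31.92  1.64] red area 8.89
w7 fin [105.4  254.95] collar [138.06 255.33] dy [32.66  0.37] red area 8.67
w9 fin [107.3  255.16] collar [138.18 255.63] dy [30.88  0.47] red area 7.33
w10 fin [105.85 250.12] collar [137.11 254.35] dy [31.26  4.22] red area 7.49
```

```bash
python3 -c "
from plant import robot
print(robot.sign_off())"
```

```text
the job is handed in; nothing more can be done
None
```

I handed the job in at about 64 s. The carriage is on the rod against or within about half a millimetre of the stop, but I couldn't confirm that the switch is fully in.

**What I did:** I gripped the carriage by its fin, threaded it onto the rod tip with the horn facing the antenna, and slid it round to the stop collar. I let go with the weight on the rod and moved the gripper clear. It took three gripped pushes:
- **First two releases:** wrist pictures showed the carriage about 3 mm short of the buffer with the button partly out. The bushing had been sticking on the rod.
- **Third release, then fingertip pushes:** it slipped back a little again on letting go. Pushing the bushing with the fingertips only cocked it, with up to 10.7 N.
- **Final push:** gripped and lifted slightly, the force rose about 3 N per mm, which matches the buffer, up to 8.1 N. I then eased it off almost to zero before letting go.

**Last checks:**
- **Forces:** every force reading stayed under 15 N.
- **Upright and horn:** the carriage hung upright with its horn inward in the last picture I viewed, taken before the final push. After that I had no views left.
- **Contact:** measured from the last images, it sits at least as close to the stop as in that picture, so in contact or within about 0.5 mm.
- **Switch:** a short red stub of the button still shows. That is about what would show beside the buffer with the button fully in, but it could still be up to about 1 mm out. The red-pixel checks did not settle it.
- **Other things:** I noticed nothing touch the antenna or the other bench items, but made no separate check at the end.

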